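Weigh a batch of turned parts on the bench balance

TASK

Weigh the batch of steel parts on the two-pan balance. First, before any weight goes on it, fit the loose flat platter on the right-hand carrier and press it down until it sits flush and level on its seat; put every steel block and bushing from the bench into the left pan, and stand brass weights upright on the platter until the beam is level, with any spare weights left standing on the bench clear of the balance. Do not disturb the measuring instruments, the cup or the case.

Things in the scene. Friction and masses are not known exactly. Their poses are not given: they have to be found in the camera images.
- balance: fixed base of a low two-pan balance, grey slab 120 (x) x 300 (y) x 12 mm. Origin: centre of its underside; y runs along the beam to the LEFT pan (centre at y = +125 mm); the RIGHT pan carrier is at y = -125 mm. Nothing rises above the pans but a thin pointer and its white mark plate at the middle, up to 92 mm high.
- beam (a joint): beam angle, rad: 0 level (pointer on the mark), positive = left pan down, stops at +-0.13. Pans stay horizontal and rise or sink 125 mm x angle, wherever the load stands on them. Sprung: settles in 1 s at about 0.08 per 250 g of difference (on its stop from 400 g). Level with the platter alone; about 0.08 without it.
- left_floor (a point): centre of the left pan's floor (upper face); moves with the pan, about 65 mm above the bench when level. Axes as the balance. Pan of sheet steel, 180 (x) x 140 (y) mm inside, with a rim 8 mm higher than the floor and 3 mm thick.
- right_seat (a point): centre of the seat (top) of the right carrier, moves with it, 65 mm high when level; axes as balance. Dark bed 196 (x) x 60 (y) mm, lips 8 mm high at the x ends, 188 apart. Four black pins 12 mm wide at x +-70, y +-18 stand up to 6 mm proud; each yields at about 2 N and stays put, so the platter must be pressed down on them, 8 to 12 N at each end (4 N of it takes the carrier to its stop).
- platter: loose flat aluminium platter, 180 (x) x 60 (y) x 12 mm, 250 g, lying on the bench to the right of the balance. Origin at the centre of its underside, z up. Fully seated its underside is level with right_seat, its long axis along the seat's x (4 mm play at each end).
- large0: brass weight with a knob, 500 g (larger kind): body 40 mm diameter and 40 mm high, knob 24 mm diameter above it, 60 mm high in all; stands on the bench in front of the balance, between it and the robot. Origin at the centre of its underside, z up.
- large1: brass weight with a knob, 500 g (larger kind): body 40 mm diameter and 40 mm high, knob 24 mm diameter above it, 60 mm high in all; stands on the bench in front of the balance, between it and the robot. Origin at the centre of its underside, z up.
- small0: brass weight with a knob, 250 g (smaller kind): body 32 mm diameter and 32 mm high, knob 20 mm diameter above it, 48 mm high in all; stands on the bench in front of the balance, between it and the robot. Origin at the centre of its underside, z up.
- small1: brass weight with a knob, 250 g (smaller kind): body 32 mm diameter and 32 mm high, knob 20 mm diameter above it, 48 mm high in all; stands on the bench in front of the balance, between it and the robot. Origin at the centre of its underside, z up.
- small2: brass weight with a knob, 250 g (smaller kind): body 32 mm diameter and 32 mm high, knob 20 mm diameter above it, 48 mm high in all; stands on the bench in front of the balance, between it and the robot. Origin at the centre of its underside, z up.
- block0: steel clamp block 60 (x) x 36 (y) x 30 (z) mm with two dark holes in its top, about 500 g. On the bench to the left of the balance; may be absent. Origin at the centre of its underside, z up.
- block1: steel clamp block 60 (x) x 36 (y) x 30 (z) mm with two dark holes in its top, about 500 g. On the bench to the left of the balance; may be absent. Origin at the centre of its underside, z up.
- bush0: steel flanged bushing standing on its flange: flange 52 mm diameter x 10 mm, above it a body of 38 mm diameter, 45 mm high in all, about 250 g. On the bench to the left of the balance; may be absent. Origin at the centre of its underside, z up.
- bush1: steel flanged bushing standing on its flange: flange 52 mm diameter x 10 mm, above it a body of 38 mm diameter, 45 mm high in all, about 250 g. On the bench to the left of the balance; may be absent. Origin at the centre of its underside, z up.
- snap_gauge: bystander: dial snap gauge about 190 x 60 mm, 22 mm high, lying behind the balance. Origin at the centre of its underside, z up.
- micrometer: bystander: micrometer about 160 x 50 mm, 21 mm high, lying behind the balance. Origin at the underside, z up.
- cup: bystander: white plastic cup, 72 mm diameter, 55 mm high, behind the left pan. Origin at the centre of its underside, z up.
- case: bystander: black instrument case 75 (x) x 170 (y) x 28 mm, far right. Origin at the centre of its underside, z up.
Mind the look-alikes: they are no part of the job. What is shaped like the block1 but purple is not meant. What is shaped like the small0 but red is not meant.

How it is judged:
By the outcome, as a careful person would: the job done as asked, in the order asked, and still so for the second after the job is handed in, with the robot touching nothing.
Of block0, block1, bush0, bush1 only 3 to 4 are there at a start; the rules pass over those that are not, and their reading is None.
At some moment in a run one of block0, block1, bush0, bush1 may be knocked a few centimetres aside while the robot is not near it.
It also fails if it takes over 210 s, if anything falls off the work surface, if the arm or the gripper's body presses on something with over 40 N, if the wrist force passes 120 N, or if a joint passes its speed limit or range.

ROBOT

A 6-joint arm with a two-finger parallel gripper is mounted at the origin on the work surface. World frame = base frame: x ahead of the robot, y to its left, z up, the work surface at z = 0. Lengths are in m, angles in rad, forces in N, time in s.
With the tool pointing down it reaches from about 0.425 to 0.95 m from the base axis. Payload 3.5 kg.
Tool frame: the origin (TCP) lies on the centre line of the jaws, within the pads' length; the fingertips stand 14 mm ahead of it and the grasp point (between the pads) lies 5 mm behind it (tips_ahead is the distance from the TCP to the fingertips, in m); y points along the fingers, z is the direction in which the jaws open and shut, and the axes are right-handed (so a half turn about y gives the same grasp; the last joint's range is limited). The gripper opens to 85 mm and grips with 20 to 120 N. Pads are 22 mm wide; open, the fingers measure 114 mm over their backs; the gripper's body (76 mm by 85 mm) begins 54 mm behind the grasp point. The pads swing forward as they close: fully open they stand 13 mm farther back than shut.
Start: joints at [-1.496, 0.286, 1.577, -0, 1.279, -0.15], TCP at [0.15, -0.658, 0.245] pointing down, gripper open.
Joint ranges: [-2.77, 2.77], [-0.9, 2.22], [0.21, 2.48], [-1.53, 4.67], [0.24, 2.81], [-2.84, 2.84]. Speed limits (rad/s): [2.79, 2.79, 3.14, 3.14, 3.14, 3.14].

INTERFACE

Orientations are given as a unit quaternion [x, y, z, w].
In Python, from plant import get_state, read_camera, sign_off, tips_ahead gives the robot as it stands.
- The arm moves only by the tool send_rows, never from a script. Its argument "plan" is a list of rows, each a list of 2 entries, a list of its own where there are three numbers: the shift along the tool's x, y, z in units of 12 cm (1.0 is 12 cm), then the turn, a rotation vector about the tool's x, y, z in units of 360 degrees (1.0 is 360 degrees). In form: [[[tx, ty, tz], [rx, ry, rz]], ...]. A call has 1 to 12 rows; each row shifts and turns the commanded pose from where the row before left it, along the tool's axes as they then stand; what a row does not reach is not made up. A row lasts 1/10 s, in which the tool goes at most 50 mm and 8.59 degrees, less where a joint would pass 70% of its speed; a pose out of reach is approached as far as the arm can. A call with a number of a shift or a turn outside -1 to 1 is refused whole. A call with a gripper value outside its range is refused whole. "gripper" is the closure, from 0 (fully open) to 1 (shut), set as the call begins (left out, the last holds). The fingers move at their own pace and stop on an object; "grip_force" is the grip in N (left out, the last holds). Time passes only in rows, so rows that do not move let the fingers close. It gives the time, the measured TCP pose, the force and the opening at its end, in the units of the state.
- get_state(): the state, without advancing time (a new reading comes with each control period).
- read_camera(name): name is "scene" or "side" or "wrist"; returns a dict with "img" (420x560x3 uint8, blue, green, red), "fx", "fy", "cx", "cy" (pixels), "world_from_camera" (4x4, takes a point from camera to world coordinates); the wrist camera has in their place "mount" (4x4, takes a point from camera to tool coordinates, whose origin is the TCP and whose axes are the tool frame's). Camera axes: x right, y down, z forward; pixel columns grow to the right and rows downward; lengths in m; the calibration is good to about 2 mm. A picture is of the moment at which its call begins: read the wrist's pose just before it. There is no depth.
- sign_off(): hands the job in, once; it reports no verdict.
The state is a dict: "time": time; "qpos": joint angles; "dq": joint speeds; "joint_efforts": joint torques, N m; "eef_pos": TCP position; "tcp_rot": TCP orientation; "contact_force": force on the tool from outside, world axes, zero at the start; "wrist_torque": the same for the moment, N m; "opening": opening from 0.0 (shut) to 1.0 (fully open).
Only numpy, scipy, OpenCV 4.12 (cv2) and the standard library are available. Lean on these libraries where they do the work, as an engineer would, in place of code of your own. Each camera call takes 0.05 s, during which the arm holds its last target. There are 200 camera calls.

## Working session

There is one attempt and no reset: what is moved stays moved. The work goes in short steps, Python scripts to look and compute and a tool call to move; the robot and the scene stay as the last step left them, time stands still between calls to the robot, and variables do not carry over. Pictures are saved under pics/ and viewed, about 12 in all and at most 16, crops included, and the job is handed in when it is done.

Besides the shell and the picture viewer there is one more tool, called by a JSON object that holds its "op" and its "data", one argument or row to a line. send_rows: Moves the arm, as the interface text tells. Its arguments: {"type":"object","properties":{"plan":{"type":"array"},"gripper":{"type":"number"},"grip_force":{"type":"number"}},"required":["plan"]}

```bash
ls; mkdir -p pics
cat > h.py <<'E'
import numpy as np,cv2
from plant import *
from scipy.spatial.transform import Rotation as R
def snap(n,f=None):
    s=get_state(); c=read_camera(n)
    if n=='wrist':
        T=np.eye(4);T[:3,:3]=R.from_quat(s['tcp_rot']).as_matrix();T[:3,3]=s['eef_pos'];c['T']=T@c['mount']
    else: c['T']=c['world_from_camera']
    if f: cv2.imwrite('pics/'+f,c['img']); np.savez('pics/'+f+'.npz',T=c['T'],k=[c['fx'],c['fy'],c['cx'],c['cy']])
    return c
def px(f,u,v,z):
    d=np.load('pics/'+f+'.npz');T=d['T'];fx,fy,cx,cy=d['k']
    r=T[:3,:3]@[(u-cx)/fx,(v-cy)/fy,1];return T[:3,3]+r*(z-T[2,3])/r[2]
def uv(f,p):
    d=np.load('pics/'+f+'.npz');T=d['T'];fx,fy,cx,cy=d['k']
    q=T[:3,:3].T@(np.array(p)-T[:3,3]);return q[0]/q[2]*fx+cx,q[1]/q[2]*fy+cy
E
python3 - <<'E'
from h import *
s=get_state();print({k:np.round(v,3) for k,v in s.items()},tips_ahead)
for n in('scene','side','wrist'):
    c=snap(n,n+'0.png');print(n,np.round(c['T'],3).tolist(),c['fx'],c['cx'],c['cy'])
    if n=='wrist':print(np.round(c['mount'],3).tolist())
print(R.from_quat(s['tcp_rot']).as_matrix().round(3))
E
```

```text
pics
{'time': np.float64(0.0), 'qpos': array([-1.496,  0.287,  1.578,  0.   ,  1.279, -0.15 ]), 'dq': array([ 0.   , -0.001,  0.001,  0.001, -0.001,  0.001]), 'joint_efforts': array([ 1.0000e-03, -4.0598e+01, -2.9262e+01, -0.0000e+00,  6.0000e-03,
       -0.0000e+00]), 'eef_pos': array([ 0.15 , -0.657,  0.244]), 'tcp_rot': array([-0.079,  0.703, -0.702,  0.079]), 'contact_force': array([-0.01 , -0.127, -0.593]), 'wrist_torque': array([-0.014,  0.018, -0.012]), 'opening': np.float64(0.996)} 0.014
scene [[-0.805, 0.395, -0.442, 1.059], [0.593, 0.527, -0.608, 0.674], [-0.007, -0.752, -0.659, 0.842], [0.0, 0.0, 0.0, 1.0]] 428.45658574480444 276.42523595756285 203.0258026755059
side [[-0.865, -0.395, 0.31, 0.219], [-0.502, 0.669, -0.547, 0.539], [0.009, -0.629, -0.777, 0.9], [0.0, 0.0, 0.0, 1.0]] 419.42625871715956 280.3462400947638 203.83008347520374
wrist [[0.222, -0.932, -0.286, 0.224], [-0.975, -0.213, -0.063, -0.641], [-0.002, 0.292, -0.956, 0.374], [0.0, 0.0, 0.0, 1.0]] 300.7371643660119 280.25859837849094 216.27561145068827
[[0.001, 0.956, 0.293, -0.075], [-0.0, -0.293, 0.956, -0.13], [1.0, -0.001, -0.0, -0.0], [0.0, 0.0, 0.0, 1.0]]
[[-0.975 -0.     0.223]
 [-0.223  0.002 -0.975]
 [-0.    -1.    -0.002]]
```

View pics/scene0.png

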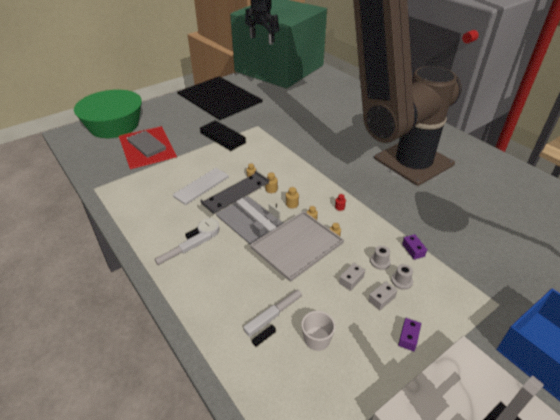

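View pics/side0.png

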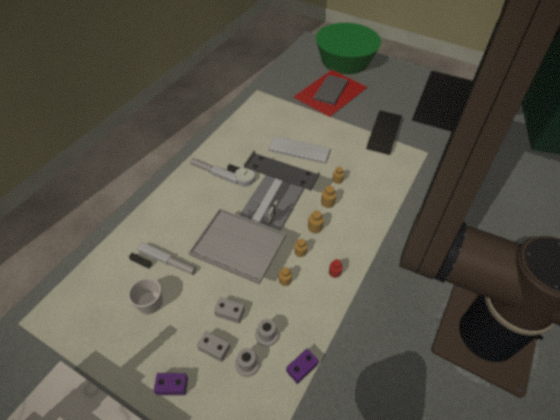

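The views show the left pan (scene 296,245), the dark right carrier (scene 236,192) and the platter (scene 202,186). The brass weights are at scene (251,170), (271,184), (292,198), (313,213) and (336,230). There are two steel blocks at (351,275) and (383,295), and two bushings at (381,257) and (403,275). The look-alikes are the red weight (341,203) and the purple blocks (415,246) and (410,334).

Run:
```python
from h import *
P={'padA':((205,205),(248,160),.065),'bedB':((268,178),(318,182),.065),'panL':((250,242),(192,246),.073),'panN':((343,243),(252,277),.073),'panF':((303,215),(286,234),.073),'panfar':((291,276),None,.073),
'platter':((202,186),(300,149),.012),'w1':((251,176),(338,180),.0),'w2':((271,191),(328,204),0),'w3':((292,206),(315,230),0),'w4':((313,219),(301,255),0),'w5':((336,235),(286,284),0),'red':((341,209),(335,274),0),
'b0':((351,272),(230,307),.03),'b1':((383,291),(213,343),.03),'bu0':((381,250),(267,327),.045),'bu1':((404,268),(247,355),.045)}
for k,(a,b,z) in P.items():
    print(k,px('scene0.png',*a,z)[:2].round(3), b and px('side0.png',*b,z)[:2].round(3))
i=cv2.imread('pics/scene0.png');cv2.imwrite('pics/c1.png',cv2.resize(i[160:320,160:430],None,fx=2.9,fy=2.9,interpolation=2))
```

```text
padA [ 0.698 -0.155] [ 0.709 -0.139]
bedB [ 0.49  -0.149] [ 0.503 -0.165]
panL [0.681 0.042] [0.663 0.172]
panN [0.5   0.182] [0.498 0.17 ]
panF [0.514 0.044] [0.49 0.03]
panfar [0.665 0.187] None
platter [ 0.638 -0.295] [ 0.629 -0.302]
w1 [ 0.48  -0.259] [ 0.478 -0.256]
w2 [ 0.473 -0.159] [ 0.464 -0.161]
w3 [ 0.464 -0.065] [ 0.455 -0.064]
w4 [0.45  0.015] [0.45  0.022]
w5 [0.441 0.102] [0.442 0.112]
red [0.357 0.031] [0.353 0.028]
b0 [0.519 0.237] [0.514 0.238]
b1 [0.499 0.323] [0.499 0.323]
bu0 [0.42  0.239] [0.415 0.242]
bu1 [0.419 0.312] [0.42  0.313]
```

View pics/c1.png

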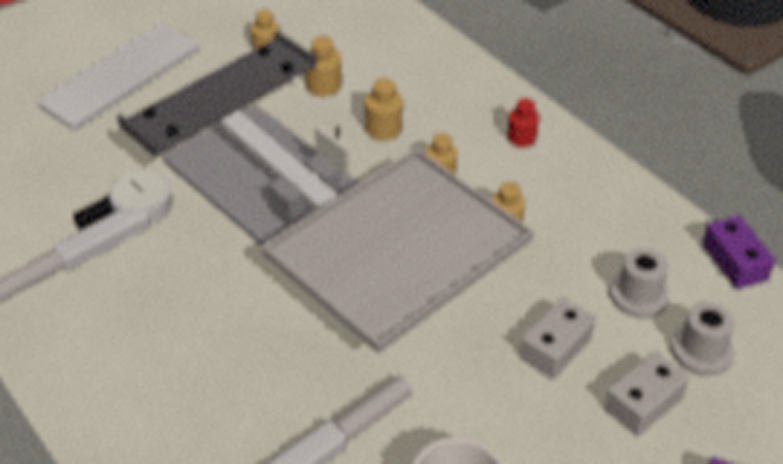

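{"op": "send_rows", "data": {
  "plan": [
    [[0,0,0],[0,0.0179,0]],
    [[0,0,0],[0,0.0179,0]],
    [[-0.234,0,-0.2275],[0,0,0]],
    [[-0.234,0,-0.2275],[0,0,0]],
    [[-0.234,0,-0.2275],[0,0,0]],
    [[-0.234,0,-0.2275],[0,0,0]],
    [[-0.234,0,-0.2275],[0,0,0]],
    [[-0.234,0,-0.2275],[0,0,0]],
    [[-0.234,0,-0.2275],[0,0,0]],
    [[-0.234,0,-0.2275],[0,0,0]]
  ]
}}

```text
time: 1.15
eef_pos: [0.376, -0.4382, 0.245]
tcp_rot: [0.0, 0.707, -0.707, -0.0]
contact_force: [-0.1, -0.0, -0.3]
opening: 1.0
```

{"op": "send_rows", "data": {
  "plan": [
    [[-0.234,0,-0.2275],[0,0,0]],
    [[-0.234,0,-0.2275],[0,0,0]],
    [[-0.234,0,-0.2275],[0,0,0]],
    [[-0.234,0,-0.2275],[0,0,0]],
    [[-0.234,0,-0.2275],[0,0,0]],
    [[-0.234,0,-0.2275],[0,0,0]],
    [[-0.234,0,-0.2275],[0,0,0]],
    [[-0.234,0,-0.2275],[0,0,0]],
    [[0,0,0],[0,0,0]],
    [[0,0,0],[0,0,0]]
  ]
}}

```text
time: 2.15
eef_pos: [0.5999, -0.2205, 0.2447]
tcp_rot: [-0.001, 0.707, -0.707, 0.0]
contact_force: [-0.3, -0.6, 0.3]
opening: 1.0
```

Run:
```python
from h import *
s=get_state();print(s['time'],s['eef_pos'],s['contact_force']);print(R.from_quat(s['tcp_rot']).as_matrix().round(4))
c=snap('wrist','w1.png');cv2.imwrite('pics/w1b.png',cv2.resize(c['img'],None,fx=1.42,fy=1.42))
```

```text
2.15 [ 0.59991256 -0.22050637  0.24467948] [-0.30158502 -0.61202002  0.27741378]
[[-1.0e+00 -1.3e-03  1.8e-03]
 [-1.8e-03  1.0e-04 -1.0e+00]
 [ 1.3e-03 -1.0e+00 -1.0e-04]]
```

View pics/w1b.png

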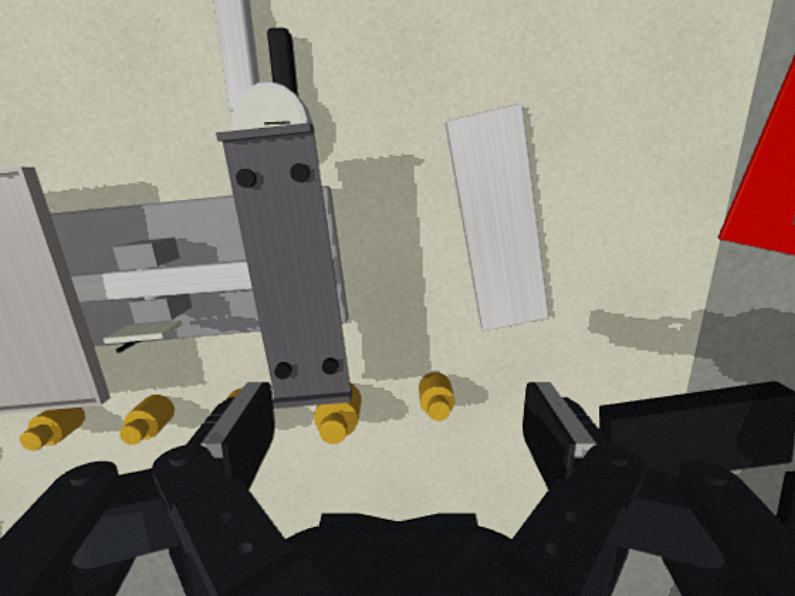

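The wrist view (scaled by 1.42) shows the platter corners at (447,122), (521,104), (548,318) and (484,331). The carrier pins are at (247,178), (300,172), (283,370) and (330,366).

Run:
```python
from h import *
f=lambda u,v,z:px('w1.png',u/1.42,v/1.42,z)[:2]
a=np.array([f(*p,.012) for p in[(447,122),(521,104),(548,318),(484,331)]])
print(a.round(4),a.mean(0),[np.linalg.norm(a[i]-a[(i+1)%4]).round(3) for i in range(4)],np.degrees(np.arctan2(*((a[0]+a[1]-a[2]-a[3])[::-1]))))
for z in(.075,.081):
  b=np.array([f(*p,z) for p in[(247,178),(300,172),(283,370),(330,366)]])
  print(b.round(4),b.mean(0),[np.linalg.norm(b[0]-b[1]),np.linalg.norm(b[0]-b[2]),np.linalg.norm(b[1]-b[3])],np.degrees(np.arctan2(*((b[0]+b[1]-b[2]-b[3])[::-1]))))
# scene camera check of lips
```

```text
[[ 0.7154 -0.2588]
 [ 0.7283 -0.3157]
 [ 0.5534 -0.3548]
 [ 0.5409 -0.2983]] [ 0.63449809 -0.30688525] [np.float64(0.058), np.float64(0.179), np.float64(0.058), np.float64(0.179)] 12.692226636407698
[[ 0.6735 -0.1189]
 [ 0.6774 -0.1548]
 [ 0.5322 -0.132 ]
 [ 0.5356 -0.1683]] [ 0.60464333 -0.14352006] [np.float64(0.03606940821422896), np.float64(0.1419464210453863), np.float64(0.14247004557975101)] 5.388896735674371
[[ 0.6735 -0.1209]
 [ 0.6773 -0.1561]
 [ 0.535  -0.1338]
 [ 0.5383 -0.1694]] [ 0.60605177 -0.14505675] [np.float64(0.03534737926583767), np.float64(0.13910497090274473), np.float64(0.13961811364407178)] 5.388896735674365
```

{"op": "send_rows", "data": {
  "plan": [
    [[-0.072,0.271,0.18],[0,0,0]],
    [[-0.072,0.271,0.18],[0,0,0]],
    [[-0.072,0.271,0.18],[0,0,0]],
    [[-0.072,0.271,0.18],[0,0,0]],
    [[0,0,0],[0,-0.01765,0]],
    [[0,0,0],[0,-0.01765,0]],
    [[0,0.1645,0],[0,0,0]],
    [[0,0.1645,0],[0,0,0]],
    [[0,0.1645,0],[0,0,0]],
    [[0,0.1645,0],[0,0,0]],
    [[0,0.1645,0],[0,0,0]],
    [[0,0,0],[0,0,0]]
  ]
}}

```text
time: 3.4
eef_pos: [0.6317, -0.3063, 0.0118]
tcp_rot: [-0.08, 0.705, -0.701, 0.076]
contact_force: [-1.5, -0.2, 0.1]
opening: 0.998
```

{"op": "send_rows", "data": {
  "plan": [
    [[0,0,0],[0,0,0]],
    [[0,0,0],[0,0,0]],
    [[0,0,0],[0,0,0]],
    [[0,0,0],[0,0,0]],
    [[0,0,0],[0,0,0]],
    [[0,0,0],[0,0,0]],
    [[0,0,0],[0,0,0]],
    [[0,0,0],[0,0,0]]
  ],
  "gripper": 1,
  "grip_force": 60
}}

```text
time: 4.2
eef_pos: [0.6357, -0.3083, 0.0186]
tcp_rot: [0.077, -0.702, 0.703, -0.079]
contact_force: [0.7, 1.1, 5.8]
opening: 0.666
```

Run:
```python
from h import *
s=get_state();print(s['time'],s['eef_pos'],s['contact_force'],s['opening'],tips_ahead)
c=snap('wrist','w2.png')
```

```text
4.2 [ 0.63568851 -0.30833735  0.0185753 ] [0.68993957 1.0791399  5.78435274] 0.6658397052276502 0.014
```

View pics/w2.png

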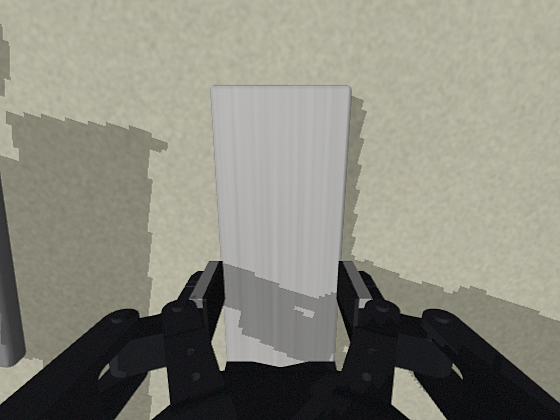

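{"op": "send_rows", "data": {
  "plan": [
    [[0,-0.1,0],[0,0,0]],
    [[0,-0.3,0],[0,0,0]],
    [[0,-0.3,0],[0,0,0]],
    [[0,-0.3,0],[0,0,0]],
    [[0,-0.1,0],[0,0,0]],
    [[0,0,0],[0,0,0]],
    [[0,0,0],[0,0,0]]
  ]
}}

```text
time: 4.95
eef_pos: [0.6331, -0.3069, 0.1461]
tcp_rot: [-0.079, 0.704, -0.702, 0.077]
contact_force: [-0.5, -0.0, -2.4]
opening: 0.668
```

```bash
cat >> h.py <<'E'
def rel(x,y,z,yaw):
    """shift in present tool axes (units), turn about tool y (units) so jaws' plate axis (-tool x) points at yaw deg"""
    s=get_state();M=R.from_quat(s['tcp_rot']).as_matrix()
    d=M.T@(np.array([x,y,z])-s['eef_pos'])
    cur=np.degrees(np.arctan2(-M[1,0],-M[0,0]))
    want=R.from_euler('z',yaw,degrees=True).as_matrix()@np.array([[-1,0,0],[0,0,-1],[0,-1,0]]).T.T
    rv=R.from_matrix(M.T@want).as_rotvec()/2/np.pi
    print('t',round(s['time'],2),'pos',s['eef_pos'].round(4),'yaw',cur.round(2),'F',s['contact_force'].round(1),'op',round(s['opening'],3),'| shift',(d/.12).round(4),'mm',(np.linalg.norm(d)*1e3).round(),'turn',rv.round(4))
E
python3 - <<'E'
from h import *
print([px('w2.png',u,86,.012).round(4) for u in(212,350)],[px('w2.png',u,v,.012).round(4) for u,v in((212,86),(226,362),(350,86),(336,362))])
c5,s5=np.cos(np.radians(5.4)),np.sin(np.radians(5.4))
rel(.6055,-.1445,.135,5.4)
E
```

```text
[array([ 0.7175, -0.2605,  0.012 ]), array([ 0.7302, -0.3172,  0.012 ])] [array([ 0.7175, -0.2605,  0.012 ]), array([ 0.5785, -0.2901,  0.012 ]), array([ 0.7302, -0.3172,  0.012 ]), array([ 0.5918, -0.35  ,  0.012 ])]
t 4.95 pos [ 0.6331 -0.3069  0.1461] yaw 12.7 F [-0.5 -0.  -2.4] op 0.668 | shift [-0.0729  0.0958 -1.3706] mm 165.0 turn [0.0004 0.0203 0.0005]
```

{"op": "send_rows", "data": {
  "plan": [
    [[-0.0122,0,-0.2284],[0,0,0]],
    [[-0.0122,0,-0.2284],[0,0,0]],
    [[-0.0122,0,-0.2284],[0,0,0]],
    [[-0.0122,0,-0.2284],[0,0,0]],
    [[-0.0122,0,-0.2284],[0,0,0]],
    [[-0.0122,0,-0.2284],[0,0,0]],
    [[0,0,0],[0,0.0203,0]],
    [[0,0.09,0],[0,0,0]],
    [[0,0,0],[0,0,0]],
    [[0,0,0],[0,0,0]]
  ]
}}

```text
time: 5.95
eef_pos: [0.6057, -0.1455, 0.1354]
tcp_rot: [-0.035, 0.707, -0.706, 0.032]
contact_force: [0.7, -1.1, -2.4]
opening: 0.666
```

Run:
```python
from h import *
rel(.6055,-.1445,.135,5.4)
c=snap('wrist','w3.png');cv2.imwrite('pics/w3b.png',cv2.resize(c['img'],None,fx=1.42,fy=1.42))
```

```text
t 5.95 pos [ 0.6057 -0.1455  0.1354] yaw 5.44 F [ 0.7 -1.1 -2.4] op 0.666 | shift [ 0.0007  0.0031 -0.0082] mm 1.0 turn [0.0003 0.0001 0.0006]
```

View pics/w3b.png

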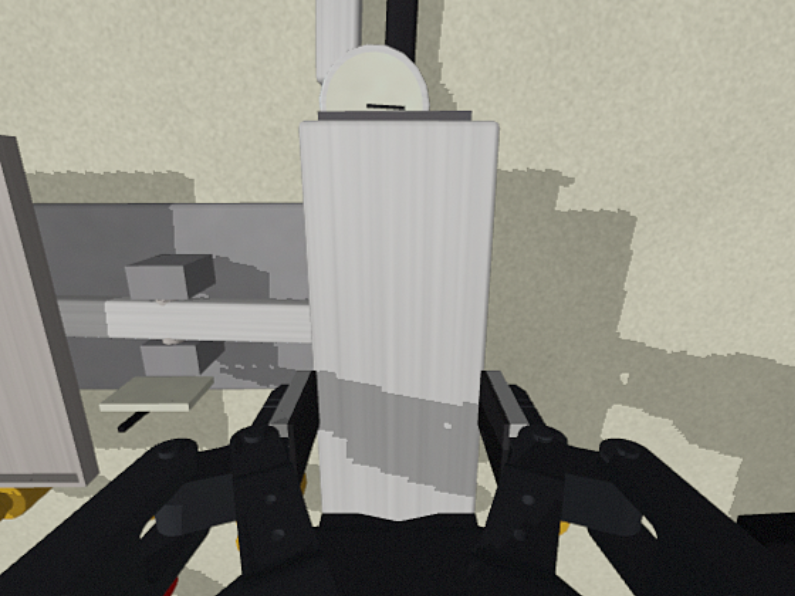

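Run:
```python
from h import *
f=lambda u,v,z:px('w3.png',u/1.42,v/1.42,z)[:2]
ax=np.array([np.cos(np.radians(5.4)),np.sin(np.radians(5.4))])
n=np.array([-ax[1],ax[0]])
L=np.array([f(319,111,.083),f(471,111,.083)]);P=np.array([f(300,121,.1285),f(498,121,.1285)])
print(L,P,[np.linalg.norm(q[0]-q[1]) for q in(L,P)])
print('bed c',L.mean(0)-.098*ax,'plat c',P.mean(0)-.09*ax, 'yaw',[np.degrees(np.arctan2(*(q[0]-q[1])[::-1]))-90 for q in(L,P)])
```

```text
[[ 0.70152905 -0.10521561]
 [ 0.70710203 -0.16440727]] [[ 0.69310576 -0.10804186]
 [ 0.69858949 -0.16626566]] [np.float64(0.059453435866450785), np.float64(0.058481465444859534)]
bed c [ 0.60675047 -0.14403406] plat c [ 0.60624705 -0.14562351] yaw [np.float64(5.378630968180616), np.float64(5.380451834047236)]
```

{"op": "send_rows", "data": {
  "plan": [
    [[-0.005,0.08,-0.0125],[0,0,0]],
    [[0,0.08,0],[0,0,0]],
    [[0,0.08,0],[0,0,0]],
    [[0,0.08,0],[0,0,0]],
    [[0,0.04,0],[0,0,0]],
    [[0,0.04,0],[0,0,0]],
    [[0,0.01,0],[0,0,0]],
    [[0,0,0],[0,0,0]],
    [[0,0,0],[0,0,0]],
    [[0,0,0],[0,0,0]],
    [[0,0,0],[0,0,0]]
  ]
}}

```text
time: 7.1
eef_pos: [0.6074, -0.1438, 0.0889]
tcp_rot: [0.033, -0.706, 0.706, -0.033]
contact_force: [-1.5, -0.4, -1.3]
opening: 0.669
```

{"op": "send_rows", "data": {
  "plan": [
    [[0,0.04,0],[0,0,0]],
    [[0,0.04,0],[0,0,0]],
    [[0,0,0],[0,0,0]],
    [[0,0,0],[0,0,0]],
    [[0,0,0],[0,0,0]]
  ]
}}

```text
time: 7.6
eef_pos: [0.6077, -0.1436, 0.0793]
tcp_rot: [-0.033, 0.706, -0.706, 0.034]
contact_force: [-0.9, 1.1, 2.3]
opening: 0.669
```

{"op": "send_rows", "data": {
  "plan": [
    [[0,0,0],[0,0,0]],
    [[0,0,0],[0,0,0]],
    [[0,0,0],[0,0,0]],
    [[0,0,0],[0,0,0]],
    [[0,-0.25,0],[0,0,0]],
    [[0,-0.3,0],[0,0,0]],
    [[0,-0.2,0],[0,0,0]],
    [[0,0,0],[0,0,0]],
    [[0,0,0],[0,0,0]]
  ],
  "gripper": 0.1
}}

```text
time: 8.5
eef_pos: [0.6073, -0.1438, 0.1691]
tcp_rot: [0.033, -0.706, 0.706, -0.034]
contact_force: [-0.1, 0.0, -0.9]
opening: 0.899
```

Run:
```python
from h import *
rel(.6065,-.144,.155,5.4)
c=snap('wrist','w4.png');cv2.imwrite('pics/w4b.png',cv2.resize(c['img'],None,fx=1.42,fy=1.42))
```

```text
t 8.5 pos [ 0.6073 -0.1438  0.1691] yaw 5.39 F [-0.1  0.  -0.9] op 0.899 | shift [0.0069 0.1178 0.0006] mm 14.0 turn [-0.0001 -0.     -0.0001]
```

View pics/w4b.png

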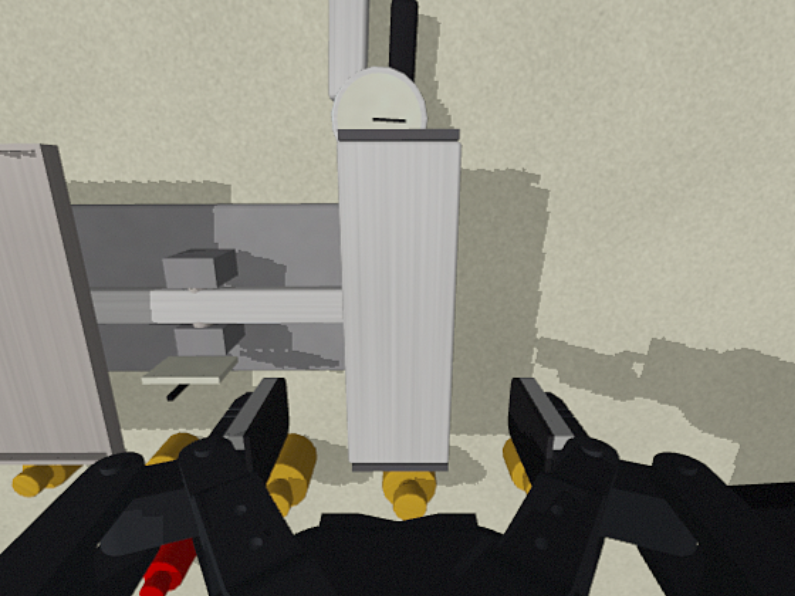

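{"op": "send_rows", "data": {
  "plan": [
    [[-0.192,0,0],[0,0,0]],
    [[-0.192,0,0],[0,0,0]],
    [[-0.192,0,0],[0,0,0]],
    [[0,0,0],[0,0,0]],
    [[0,0,0],[0,0,0]],
    [[0,0.16,0],[0,0,0]],
    [[0,0.16,0],[0,0,0]],
    [[0,0.16,0],[0,0,0]],
    [[0,0.14,0],[0,0,0]],
    [[0,0.04,0],[0,0,0]],
    [[0,0,0],[0,0,0]],
    [[0,0,0],[0,0,0]]
  ],
  "gripper": 1
}}

```text
time: 9.75
eef_pos: [0.6762, -0.1374, 0.0904]
tcp_rot: [0.033, -0.706, 0.706, -0.033]
contact_force: [-0.8, -0.4, 1.4]
opening: -0.0
```

{"op": "send_rows", "data": {
  "plan": [
    [[0,0.025,0],[0,0,0]],
    [[0,0.025,0],[0,0,0]],
    [[0,0,0],[0,0,0]],
    [[0,0,0],[0,0,0]]
  ]
}}

```text
time: 10.15
eef_pos: [0.6766, -0.1374, 0.0843]
tcp_rot: [0.033, -0.706, 0.706, -0.034]
contact_force: [0.4, -0.7, 2.6]
opening: 0.001
```

{"op": "send_rows", "data": {
  "plan": [
    [[0,0.02,0],[0,0,0]],
    [[0,0.02,0],[0,0,0]],
    [[0,0,0],[0,0,0]],
    [[0,0,0],[0,0,0]]
  ]
}}

```text
time: 10.55
eef_pos: [0.6765, -0.1371, 0.0792]
tcp_rot: [-0.033, 0.706, -0.706, 0.034]
contact_force: [1.5, 0.8, 3.1]
opening: 0.001
```

{"op": "send_rows", "data": {
  "plan": [
    [[0,0.02,0],[0,0,0]],
    [[0,0,0],[0,0,0]],
    [[0,0,0],[0,0,0]]
  ]
}}

```text
time: 10.85
eef_pos: [0.6764, -0.137, 0.0767]
tcp_rot: [-0.033, 0.706, -0.706, 0.033]
contact_force: [1.9, 2.3, 5.3]
opening: -0.001
```

{"op": "send_rows", "data": {
  "plan": [
    [[0,0.015,0],[0,0,0]],
    [[0,0,0],[0,0,0]],
    [[0,0,0],[0,0,0]]
  ]
}}

```text
time: 11.15
eef_pos: [0.6764, -0.1368, 0.0755]
tcp_rot: [-0.033, 0.707, -0.706, 0.033]
contact_force: [0.8, 3.4, 6.6]
opening: 0.0
```

{"op": "send_rows", "data": {
  "plan": [
    [[0,0.01,0],[0,0,0]],
    [[0,0,0],[0,0,0]],
    [[0,0,0],[0,0,0]]
  ]
}}

```text
time: 11.45
eef_pos: [0.6765, -0.1369, 0.0754]
tcp_rot: [-0.033, 0.707, -0.706, 0.033]
contact_force: [-1.7, 4.4, 9.0]
opening: -0.003
```

{"op": "send_rows", "data": {
  "plan": [
    [[0,0.009,0],[0,0,0]],
    [[0,0,0],[0,0,0]],
    [[0,0,0],[0,0,0]]
  ]
}}

```text
time: 11.75
eef_pos: [0.6765, -0.1368, 0.0753]
tcp_rot: [-0.033, 0.707, -0.706, 0.033]
contact_force: [-3.2, 4.9, 13.7]
opening: 0.001
```

{"op": "send_rows", "data": {
  "plan": [
    [[0,-0.2,0],[0,0,0]],
    [[0,-0.15,0],[0,0,0]],
    [[0.2917,0,0],[0,0,0]],
    [[0.2917,0,0],[0,0,0]],
    [[0.2917,0,0],[0,0,0]],
    [[0.2917,0,0],[0,0,0]],
    [[0,0.15,0],[0,0,0]],
    [[0,0.06,0],[0,0,0]],
    [[0,0.05,0],[0,0,0]],
    [[0,0.04,0],[0,0,0]],
    [[0,0,0],[0,0,0]],
    [[0,0,0],[0,0,0]]
  ]
}}

```text
time: 12.95
eef_pos: [0.537, -0.1504, 0.0786]
tcp_rot: [0.034, -0.706, 0.706, -0.033]
contact_force: [-1.4, 0.0, 3.9]
opening: -0.002
```

{"op": "send_rows", "data": {
  "plan": [
    [[0,0.025,0],[0,0,0]],
    [[0,0,0],[0,0,0]],
    [[0,0,0],[0,0,0]]
  ]
}}

```text
time: 13.25
eef_pos: [0.5373, -0.1503, 0.0759]
tcp_rot: [0.033, -0.706, 0.706, -0.034]
contact_force: [-1.1, 2.1, 4.2]
opening: -0.002
```

{"op": "send_rows", "data": {
  "plan": [
    [[0,0.012,0],[0,0,0]],
    [[0,0,0],[0,0,0]],
    [[0,0,0],[0,0,0]]
  ]
}}

```text
time: 13.55
eef_pos: [0.5373, -0.1502, 0.0748]
tcp_rot: [-0.033, 0.706, -0.706, 0.034]
contact_force: [-1.8, 2.0, 7.1]
opening: -0.001
```

{"op": "send_rows", "data": {
  "plan": [
    [[0,0.01,0],[0,0,0]],
    [[0,0,0],[0,0,0]],
    [[0,0,0],[0,0,0]]
  ]
}}

```text
time: 13.85
eef_pos: [0.5373, -0.1502, 0.0747]
tcp_rot: [-0.033, 0.706, -0.706, 0.033]
contact_force: [-4.3, 3.9, 11.9]
opening: 0.001
```

{"op": "send_rows", "data": {
  "plan": [
    [[0,-0.35,0],[0,0,0]],
    [[0,-0.35,0],[0,0,0]],
    [[0,-0.35,0],[0,0,0]],
    [[0,-0.37,0],[0,0,0]],
    [[0,0,0],[0,0,0]],
    [[0,0,0],[0,0,0]]
  ],
  "gripper": 0
}}

```text
time: 14.45
eef_pos: [0.5373, -0.1509, 0.2443]
tcp_rot: [0.032, -0.706, 0.707, -0.034]
contact_force: [0.2, 1.0, 0.1]
opening: 0.991
```

{"op": "send_rows", "data": {
  "plan": [
    [[0.02,0,-0.329],[0,0,0]],
    [[0.02,0,-0.329],[0,0,0]],
    [[0.02,0,-0.329],[0,0,0]],
    [[0.02,0,-0.329],[0,0,0]],
    [[0.02,0,-0.329],[0,0,0]],
    [[0.02,0,-0.329],[0,0,0]],
    [[0.02,0,-0.329],[0,0,0]],
    [[0.02,0,-0.329],[0,0,0]],
    [[0.02,0,-0.329],[0,0,0]],
    [[0.02,0,-0.329],[0,0,0]],
    [[0.02,0,-0.329],[0,0,0]],
    [[0,0,0],[0,0,0]]
  ]
}}

```text
time: 15.65
eef_pos: [0.4674, 0.2826, 0.24]
tcp_rot: [0.037, -0.706, 0.706, -0.033]
contact_force: [0.2, 0.4, -0.6]
opening: 1.0
```

Run:
```python
from h import *
rel(.517,.237,.12,5.4)
c=snap('wrist','w5.png')
s=snap('side','s5.png')
a=cv2.resize(c['img'],(800,600));b=cv2.resize(s['img'][130:220,220:350],(390,270),interpolation=2)
a[330:,:390]=b
cv2.imwrite('pics/w5b.png',a)
```

```text
t 15.65 pos [0.4674 0.2826 0.24  ] yaw 5.67 F [ 0.2  0.4 -0.6] op 1.0 | shift [-0.378   0.9986  0.4188] mm 138.0 turn [0.     0.0008 0.0007]
```

View pics/w5b.png

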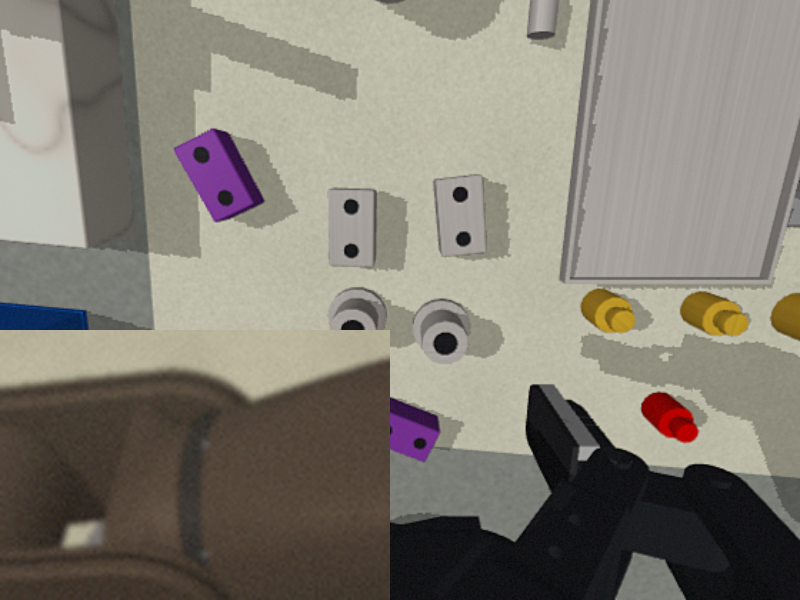

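The steel blocks are at (461,216) and (351,228), scaled pixels. The bushings are at (445,343) and (352,325). The purple look-alikes at (219,175) and (410,430) are left alone. In this frame the arm hides the platter from the side camera.

Run:
```python
from h import *
k=560/800
f=lambda u,v,z:px('w5.png',u*k,v*k,z)[:2]
for n,a,b in(('b0',(460,194),(463,239)),('b1',(351,206),(351,250))):
    p,q=f(*a,.03),f(*b,.03);print(n,((p+q)/2).round(4),np.linalg.norm(p-q).round(4),np.degrees(np.arctan2(*(p-q)[::-1])).round(1));c=(p+q)/2
    if n=='b0': B0=c
for n,a in(('u0',(445,343)),('u1',(352,325))):print(n,f(*a,.045).round(4))
# pan corners near inner rim top
for a in((564,282),(770,281),(592,0)):print('pan',f(*a,.073).round(4))
rel(*B0,.035,3)
```

```text
b0 [0.5166 0.2397] 0.0345 11.9
b1 [0.4994 0.3246] 0.0341 3.7
u0 [0.4168 0.2412]
u1 [0.4248 0.3174]
pan [0.482  0.1674]
pan [0.497  0.0221]
pan [0.6522 0.1869]
t 15.75 pos [0.4684 0.2797 0.2404] yaw 5.51 F [ 0.   0.2 -0.1] op 1.0 | shift [-0.375  1.711  0.367] mm 215.0 turn [-0.0003  0.007   0.0006]
```

{"op": "send_rows", "data": {
  "plan": [
    [[-0.094,0.3,0.092],[0,0,0]],
    [[-0.094,0.3,0.092],[0,0,0]],
    [[-0.094,0.3,0.092],[0,0,0]],
    [[-0.093,0.3,0.091],[0,0,0]],
    [[0,0,0],[0,-0.0178,0]],
    [[0,0.2,0],[0,0,0]],
    [[0,0.2,0],[0,0,0]],
    [[0,0.186,0],[0,0,0]],
    [[0,0,0],[0,0,0]],
    [[0,0,0],[0,0,0]]
  ],
  "gripper": 0.35
}}

```text
time: 16.75
eef_pos: [0.5181, 0.2386, 0.0281]
tcp_rot: [0.073, -0.703, 0.704, -0.071]
contact_force: [-0.1, 0.2, 0.7]
opening: 0.651
```

{"op": "send_rows", "data": {
  "plan": [
    [[0,0,0],[0,0,0]],
    [[0,0,0],[0,0,0]],
    [[0,0,0],[0,0,0]],
    [[0,0,0],[0,0,0]],
    [[0,0,0],[0,0,0]],
    [[0,0,0],[0,0,0]]
  ],
  "gripper": 1,
  "grip_force": 60
}}

```text
time: 17.35
eef_pos: [0.5199, 0.2401, 0.0308]
tcp_rot: [-0.072, 0.703, -0.703, 0.074]
contact_force: [-0.1, -1.0, 5.9]
opening: 0.404
```

{"op": "send_rows", "data": {
  "plan": [
    [[0,-0.1,0],[0,0,0]],
    [[0,-0.3,0],[0,0,0]],
    [[0,-0.3,0],[0,0,0]],
    [[0,-0.2,0],[0,0,0]],
    [[0,0,0],[0,0,0]],
    [[0,0,0],[0,0,0]]
  ]
}}

```text
time: 17.95
eef_pos: [0.5175, 0.2397, 0.1359]
tcp_rot: [0.073, -0.703, 0.703, -0.072]
contact_force: [-0.4, 0.8, -5.9]
opening: 0.404
```

```bash
cat >> h.py <<'E'
AX=np.array([np.cos(np.radians(5.4)),np.sin(np.radians(5.4))]);N=np.array([-AX[1],AX[0]])
LF=np.array([.582,.104]);RS=np.array([.6065,-.144])
def pan(a,b):return LF+a*AX+b*N
def plat(a,b):return RS+a*AX+b*N
E
python3 - <<'E'
from h import *
rel(*pan(.045,-.036),.13,5.4)
rel(*pan(.045,-.036),.085,5.4)
E
```

```text
t 17.95 pos [0.5175 0.2397 0.1359] yaw 11.81 F [-0.4  0.8 -5.9] op 0.404 | shift [-0.634   0.0479  1.5565] mm 202.0 turn [-0.      0.0178  0.0003]
t 17.95 pos [0.5175 0.2397 0.1359] yaw 11.81 F [-0.4  0.8 -5.9] op 0.404 | shift [-0.6347  0.4229  1.5565] mm 208.0 turn [-0.      0.0178  0.0003]
```

{"op": "send_rows", "data": {
  "plan": [
    [[-0.127,0,0.311],[0,0,0]],
    [[-0.127,0,0.311],[0,0,0]],
    [[-0.127,0,0.311],[0,0,0]],
    [[-0.127,0,0.311],[0,0,0]],
    [[-0.127,0,0.311],[0,0,0]],
    [[0,0,0],[0,0.0178,0]],
    [[0,0.16,0],[0,0,0]],
    [[0,0.1,0],[0,0,0]],
    [[0,0.08,0],[0,0,0]],
    [[0,0.08,0],[0,0,0]],
    [[0,0,0],[0,0,0]],
    [[0,0,0],[0,0,0]]
  ]
}}

```text
time: 19.15
eef_pos: [0.6312, 0.0732, 0.0865]
tcp_rot: [-0.033, 0.706, -0.706, 0.033]
contact_force: [-1.2, -0.1, -2.7]
opening: 0.4
```

{"op": "send_rows", "data": {
  "plan": [
    [[0,0.025,0],[0,0,0]],
    [[0,0,0],[0,0,0]],
    [[0,0,0],[0,0,0]]
  ]
}}

```text
time: 19.45
eef_pos: [0.6321, 0.0729, 0.0844]
tcp_rot: [-0.032, 0.706, -0.706, 0.034]
contact_force: [-0.3, 0.2, -2.4]
opening: 0.406
```

{"op": "send_rows", "data": {
  "plan": [
    [[0,0.03,0],[0,0,0]],
    [[0,0.01,0],[0,0,0]],
    [[0,0,0],[0,0,0]],
    [[0,0,0],[0,0,0]]
  ]
}}

```text
time: 19.85
eef_pos: [0.6321, 0.0725, 0.0795]
tcp_rot: [0.032, -0.706, 0.707, -0.034]
contact_force: [0.2, -1.5, 1.9]
opening: 0.404
```

{"op": "send_rows", "data": {
  "plan": [
    [[0,0,0],[0,0,0]],
    [[0,0,0],[0,0,0]],
    [[0,0,0],[0,0,0]],
    [[0,-0.1,0],[0,0,0]],
    [[0,-0.3,0],[0,0,0]],
    [[0,-0.3,0],[0,0,0]],
    [[0,-0.3,0],[0,0,0]],
    [[0,0,0],[0,0,0]],
    [[0,0,0],[0,0,0]]
  ],
  "gripper": 0.42
}}

```text
time: 20.75
eef_pos: [0.632, 0.0728, 0.201]
tcp_rot: [0.032, -0.706, 0.706, -0.035]
contact_force: [0.0, -0.9, 0.0]
opening: 0.58
```

Run:
```python
from h import *
rel(.4994,.3246,.18,3.7)
c=snap('wrist','w6.png')
for p in((.4994,.3246,.03),(.4168,.2412,.045),(.4248,.3174,.045)):print(uv('w6.png',p))
```

```text
t 20.75 pos [0.632  0.0728 0.201 ] yaw 5.4 F [ 0.  -0.9  0. ] op 0.58 | shift [ 0.9033  0.1706 -2.1931] mm 285.0 turn [-0.0001  0.0047 -0.0006]
(np.float64(48.42124778456102), np.float64(293.8889490210121))
(np.float64(120.31580866429832), np.float64(368.4017721932054))
(np.float64(53.4835029811145), np.float64(357.89612101021805))
```

View pics/w6.png

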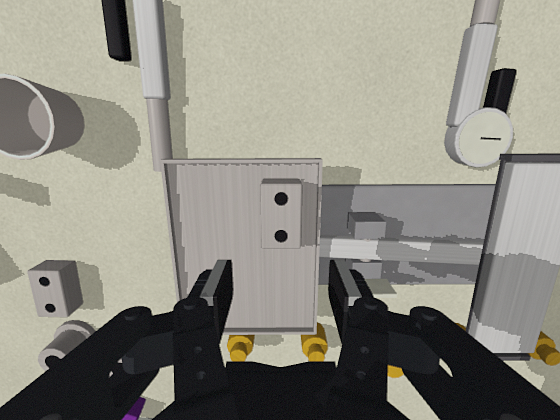

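{"op": "send_rows", "data": {
  "plan": [
    [[0.129,0.05,-0.3133],[0,0,0]],
    [[0.129,0.05,-0.3133],[0,0,0]],
    [[0.129,0.05,-0.3133],[0,0,0]],
    [[0.129,0.1,-0.3133],[0,0,0]],
    [[0.129,0.1,-0.3133],[0,0,0]],
    [[0.129,0.1,-0.3133],[0,0,0]],
    [[0.129,0.1,-0.3133],[0,0.0047,0]],
    [[0,0.3,0],[0,0,0]],
    [[0,0.3,0],[0,0,0]],
    [[0,0.3,0],[0,0,0]],
    [[0,0,0],[0,0,0]],
    [[0,0,0],[0,0,0]]
  ],
  "gripper": 0.35
}}

```text
time: 22.0
eef_pos: [0.4973, 0.324, 0.0232]
tcp_rot: [0.024, -0.706, 0.707, -0.021]
contact_force: [-0.9, -0.4, -0.2]
opening: 0.649
```

{"op": "send_rows", "data": {
  "plan": [
    [[0,0,0],[0,0,0]],
    [[0,0,0],[0,0,0]],
    [[0,0,0],[0,0,0]],
    [[0,0,0],[0,0,0]],
    [[0,0,0],[0,0,0]],
    [[0,0,0],[0,0,0]]
  ],
  "gripper": 1
}}

```text
time: 22.6
eef_pos: [0.5004, 0.3251, 0.0273]
tcp_rot: [-0.021, 0.707, -0.706, 0.024]
contact_force: [-0.1, -0.9, 7.1]
opening: 0.401
```

{"op": "send_rows", "data": {
  "plan": [
    [[0,-0.1,0],[0,0,0]],
    [[0,-0.3,0],[0,0,0]],
    [[0,-0.3,0],[0,0,0]],
    [[0,-0.2,0],[0,0,0]],
    [[0,0,0],[0,0,0]],
    [[0,0,0],[0,0,0]]
  ]
}}

```text
time: 23.2
eef_pos: [0.4978, 0.3243, 0.1318]
tcp_rot: [0.023, -0.707, 0.707, -0.022]
contact_force: [0.3, 0.1, -5.0]
opening: 0.405
```

Run:
```python
from h import *
rel(*pan(.045,.036),.13,5.4)
rel(*pan(.045,.036),.081,5.4)
```

```text
t 23.2 pos [0.4978 0.3243 0.1318] yaw 3.7 F [ 0.3  0.1 -5. ] op 0.405 | shift [-0.9481  0.0146  1.566 ] mm 220.0 turn [-0.     -0.0047  0.0002]
t 23.2 pos [0.4978 0.3243 0.1318] yaw 3.7 F [ 0.3  0.1 -5. ] op 0.405 | shift [-0.9486  0.423   1.5659] mm 225.0 turn [-0.     -0.0047  0.0002]
```

{"op": "send_rows", "data": {
  "plan": [
    [[-0.158,0,0.261],[0,0,0]],
    [[-0.158,0,0.261],[0,0,0]],
    [[-0.158,0,0.261],[0,0,0]],
    [[-0.158,0,0.261],[0,0,0]],
    [[-0.158,0,0.261],[0,0,0]],
    [[-0.158,0,0.261],[0,-0.0047,0]],
    [[0,0,0],[0,0,0]],
    [[0,0.16,0],[0,0,0]],
    [[0,0.16,0],[0,0,0]],
    [[0,0.1,0],[0,0,0]],
    [[0,0.03,0],[0,0,0]],
    [[0,0,0],[0,0,0]]
  ]
}}

```text
time: 24.4
eef_pos: [0.6235, 0.1447, 0.0774]
tcp_rot: [-0.034, 0.706, -0.706, 0.033]
contact_force: [-0.5, -0.5, -4.6]
opening: 0.405
```

{"op": "send_rows", "data": {
  "plan": [
    [[0,0.01,0],[0,0,0]],
    [[0,0,0],[0,0,0]],
    [[0,0,0],[0,0,0]]
  ]
}}

```text
time: 24.7
eef_pos: [0.6245, 0.1445, 0.0779]
tcp_rot: [-0.033, 0.706, -0.706, 0.034]
contact_force: [0.1, 0.3, -5.0]
opening: 0.406
```

{"op": "send_rows", "data": {
  "plan": [
    [[0,0.02,0],[0,0,0]],
    [[0,0.02,0],[0,0,0]],
    [[0,0,0],[0,0,0]],
    [[0,0,0],[0,0,0]],
    [[0,0,0],[0,0,0]]
  ]
}}

```text
time: 25.2
eef_pos: [0.625, 0.1445, 0.0759]
tcp_rot: [0.033, -0.706, 0.706, -0.034]
contact_force: [-5.7, -1.0, 7.3]
opening: 0.407
```

{"op": "send_rows", "data": {
  "plan": [
    [[0,0,0],[0,0,0]],
    [[0,0,0],[0,0,0]],
    [[0,0,0],[0,0,0]],
    [[0,-0.1,0],[0,0,0]],
    [[0,-0.3,0],[0,0,0]],
    [[0,-0.3,0],[0,0,0]],
    [[0,-0.3,0],[0,0,0]],
    [[0,0,0],[0,0,0]],
    [[0,0,0],[0,0,0]]
  ],
  "gripper": 0.42
}}

```text
time: 26.1
eef_pos: [0.6251, 0.1445, 0.1949]
tcp_rot: [-0.032, 0.706, -0.706, 0.035]
contact_force: [-0.3, 0.7, -0.7]
opening: 0.581
```

Run:
```python
from h import *
rel(.4248,.3174,.18,5.4)
c=snap('wrist','w7.png')
for p in((.4168,.2412,.045),(.4248,.3174,.045)):print(uv('w7.png',p))
```

```text
t 26.1 pos [0.6251 0.1445 0.1949] yaw 5.39 F [-0.3  0.7 -0.7] op 0.581 | shift [ 1.5271  0.1184 -1.5915] mm 265.0 turn [-0.     -0.     -0.0006]
(np.float64(180.08877925200503), np.float64(372.33157870661455))
(np.float64(112.91253943966586), np.float64(361.682595933918))
```

{"op": "send_rows", "data": {
  "plan": [
    [[0.2545,0.06,-0.2653],[0,0,0]],
    [[0.2545,0.06,-0.2653],[0,0,0]],
    [[0.2545,0.06,-0.2653],[0,0,0]],
    [[0.2545,0.06,-0.2653],[0,0,0]],
    [[0.2545,0.06,-0.2653],[0,0,0]],
    [[0.2545,0.06,-0.2653],[0,0,0]],
    [[0,0,0],[0,0,0]],
    [[0,0,0],[0,0,0]]
  ],
  "gripper": 0.35
}}

```text
time: 26.95
eef_pos: [0.4224, 0.3173, 0.1478]
tcp_rot: [0.035, -0.706, 0.707, -0.033]
contact_force: [0.5, 0.2, 0.7]
opening: 0.647
```

Run:
```python
from h import *
rel(.4248,.3174,.040,5.4)
c=snap('wrist','w8.png')
for p in((.4168,.2412,.045),(.4248,.3174,.045)):print(uv('w8.png',p))
```

```text
t 26.95 pos [0.4224 0.3173 0.1478] yaw 5.52 F [0.5 0.2 0.7] op 0.647 | shift [-0.0225  0.898   0.    ] mm 108.0 turn [-0.0002  0.0003  0.0005]
(np.float64(371.2306520605506), np.float64(234.93811396700892))
(np.float64(280.35291231832696), np.float64(217.39318860058486))
```

View pics/w8.png

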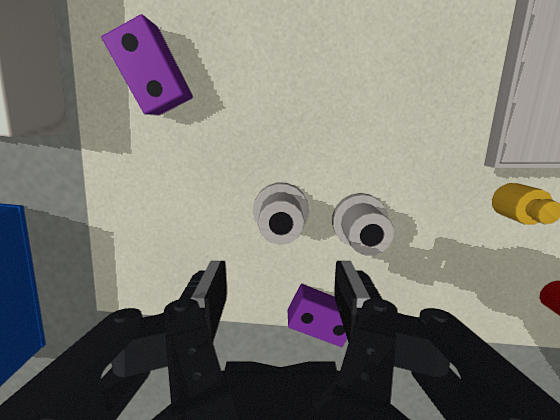

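Bushing 1's hole is at (281,223), about 4 mm nearer the robot than I measured before. Bushing 0's hole is at (371,235), as predicted. The purple blocks at (147,64) and (320,315) stay clear of the grasp.

Run:
```python
from h import *
p=px('w8.png',281,223,.045);q=px('w8.png',371,235,.045);print(p,q)
rel(p[0],p[1],.032,5.4)
```

```text
[0.42008    0.31641704 0.045     ] [0.41672807 0.24137978 0.045     ]
t 27.0 pos [0.4236 0.317  0.1485] yaw 5.43 F [0.1 0.8 1.1] op 0.646 | shift [2.830e-02 9.705e-01 8.000e-04] mm 117.0 turn [-0.0002  0.0001  0.0003]
```

{"op": "send_rows", "data": {
  "plan": [
    [[0.028,0.24,0],[0,0,0]],
    [[0,0.24,0],[0,0,0]],
    [[0,0.24,0],[0,0,0]],
    [[0,0.25,0],[0,0,0]],
    [[0,0,0],[0,0,0]],
    [[0,0,0],[0,0,0]]
  ]
}}

```text
time: 27.6
eef_pos: [0.4214, 0.3162, 0.033]
tcp_rot: [0.033, -0.706, 0.707, -0.032]
contact_force: [-0.0, 0.8, 0.3]
opening: 0.649
```

{"op": "send_rows", "data": {
  "plan": [
    [[0,0,0],[0,0,0]],
    [[0,0,0],[0,0,0]],
    [[0,0,0],[0,0,0]],
    [[0,0,0],[0,0,0]],
    [[0,0,0],[0,0,0]],
    [[0,0,0],[0,0,0]]
  ],
  "gripper": 1,
  "grip_force": 50
}}

```text
time: 28.2
eef_pos: [0.4226, 0.3176, 0.0354]
tcp_rot: [-0.032, 0.707, -0.706, 0.035]
contact_force: [2.0, -3.2, 7.0]
opening: 0.427
```

{"op": "send_rows", "data": {
  "plan": [
    [[0,-0.1,0],[0,0,0]],
    [[0,-0.3,0],[0,0,0]],
    [[0,-0.3,0],[0,0,0]],
    [[0,-0.2,0],[0,0,0]],
    [[0,0,0],[0,0,0]],
    [[0,0,0],[0,0,0]]
  ]
}}

```text
time: 28.8
eef_pos: [0.4198, 0.3169, 0.1406]
tcp_rot: [0.034, -0.706, 0.706, -0.033]
contact_force: [0.1, -0.5, -2.9]
opening: 0.427
```

Run:
```python
from h import *
rel(*pan(-.045,-.034),.13,5.4)
```

```text
t 28.8 pos [0.4198 0.3169 0.1406] yaw 5.4 F [ 0.1 -0.5 -2.9] op 0.427 | shift [-0.804   0.0875  2.1769] mm 279.0 turn [-0.      0.      0.0001]
```

{"op": "send_rows", "data": {
  "plan": [
    [[-0.115,0,0.311],[0,0,0]],
    [[-0.115,0,0.311],[0,0,0]],
    [[-0.115,0,0.311],[0,0,0]],
    [[-0.115,0,0.311],[0,0,0]],
    [[-0.115,0,0.311],[0,0,0]],
    [[-0.115,0,0.311],[0,0,0]],
    [[-0.114,0,0.311],[0,0,0]],
    [[0,0.15,0],[0,0,0]],
    [[0,0.15,0],[0,0,0]],
    [[0,0.13,0],[0,0,0]],
    [[0,0,0],[0,0,0]],
    [[0,0,0],[0,0,0]]
  ]
}}

```text
time: 30.0
eef_pos: [0.5396, 0.0662, 0.0874]
tcp_rot: [-0.035, 0.707, -0.706, 0.032]
contact_force: [-0.3, -0.2, -2.7]
opening: 0.421
```

{"op": "send_rows", "data": {
  "plan": [
    [[0,0.02,0],[0,0,0]],
    [[0,0.02,0],[0,0,0]],
    [[0,0.015,0],[0,0,0]],
    [[0,0,0],[0,0,0]],
    [[0,0,0],[0,0,0]],
    [[0,0,0],[0,0,0]]
  ]
}}

```text
time: 30.6
eef_pos: [0.541, 0.0662, 0.084]
tcp_rot: [-0.034, 0.706, -0.706, 0.033]
contact_force: [-3.4, 0.4, 5.0]
opening: 0.426
```

{"op": "send_rows", "data": {
  "plan": [
    [[0,0,0],[0,0,0]],
    [[0,0,0],[0,0,0]],
    [[0,0,0],[0,0,0]],
    [[0,-0.1,0],[0,0,0]],
    [[0,-0.3,0],[0,0,0]],
    [[0,-0.3,0],[0,0,0]],
    [[0,-0.3,0],[0,0,0]],
    [[0,0,0],[0,0,0]],
    [[0,0,0],[0,0,0]]
  ],
  "gripper": 0.42
}}

```text
time: 31.5
eef_pos: [0.542, 0.066, 0.2049]
tcp_rot: [0.032, -0.706, 0.706, -0.035]
contact_force: [0.3, -0.3, -0.5]
opening: 0.579
```

Run:
```python
from h import *
rel(.4167,.2414,.15,5.4)
```

```text
t 31.5 pos [0.542  0.066  0.2049] yaw 5.39 F [ 0.3 -0.3 -0.5] op 0.579 | shift [ 0.9036  0.453  -1.5536] mm 222.0 turn [-0.0001 -0.     -0.0006]
```

{"op": "send_rows", "data": {
  "plan": [
    [[0.1506,0.0755,-0.2589],[0,0,0]],
    [[0.1506,0.0755,-0.2589],[0,0,0]],
    [[0.1506,0.0755,-0.2589],[0,0,0]],
    [[0.1506,0.0755,-0.2589],[0,0,0]],
    [[0.1506,0.0755,-0.2589],[0,0,0]],
    [[0.1506,0.0755,-0.2589],[0,0,0]],
    [[0,0,0],[0,0,0]],
    [[0,0,0],[0,0,0]]
  ],
  "gripper": 0.35
}}

```text
time: 32.3
eef_pos: [0.4145, 0.2414, 0.1471]
tcp_rot: [0.035, -0.706, 0.707, -0.033]
contact_force: [0.0, -1.5, -0.0]
opening: 0.654
```

Run:
```python
from h import *
rel(.4167,.2414,.032,5.4)
c=snap('wrist','w9.png')
p=np.array(uv('w9.png',(.4167,.2414,.045)));print(p)
g=cv2.cvtColor(c['img'],6);x0,y0=(p-40).astype(int);n,l,st,ce=cv2.connectedComponentsWithStats((g[y0:y0+80,x0:x0+80]<45).astype(np.uint8))
for i in range(1,n):
    if st[i,4]>60: print(st[i],ce[i]+[x0,y0],px('w9.png',*(ce[i]+[x0,y0]),.045))
```

```text
t 32.3 pos [0.4145 0.2414 0.1471] yaw 5.5 F [ 0.  -1.5 -0. ] op 0.654 | shift [-2.070e-02  9.593e-01  9.000e-04] mm 115.0 turn [-0.0002  0.0003  0.0004]
[280.49992383 217.90556991]
[ 29  29  23  23 420] [280.12380952 217.18333333] [0.41728058 0.24176103 0.045     ]
```

{"op": "send_rows", "data": {
  "plan": [
    [[-0.008,0.24,0],[0,0,0]],
    [[0,0.24,0],[0,0,0]],
    [[0,0.24,0],[0,0,0]],
    [[0,0.24,0],[0,0,0]],
    [[0,0,0],[0,0,0]],
    [[0,0,0],[0,0,0]]
  ]
}}

```text
time: 32.95
eef_pos: [0.4173, 0.2407, 0.0335]
tcp_rot: [0.033, -0.706, 0.706, -0.032]
contact_force: [0.9, 0.2, 0.7]
opening: 0.651
```

{"op": "send_rows", "data": {
  "plan": [
    [[0,0,0],[0,0,0]],
    [[0,0,0],[0,0,0]],
    [[0,0,0],[0,0,0]],
    [[0,0,0],[0,0,0]],
    [[0,0,0],[0,0,0]],
    [[0,0,0],[0,0,0]]
  ],
  "gripper": 1
}}

```text
time: 33.55
eef_pos: [0.4187, 0.2419, 0.0356]
tcp_rot: [-0.032, 0.707, -0.706, 0.035]
contact_force: [0.5, -1.4, 6.2]
opening: 0.423
```

{"op": "send_rows", "data": {
  "plan": [
    [[0,-0.1,0],[0,0,0]],
    [[0,-0.3,0],[0,0,0]],
    [[0,-0.3,0],[0,0,0]],
    [[0,-0.2,0],[0,0,0]],
    [[0,0,0],[0,0,0]],
    [[0,0,0],[0,0,0]]
  ]
}}

```text
time: 34.15
eef_pos: [0.4159, 0.2414, 0.1409]
tcp_rot: [0.034, -0.706, 0.706, -0.033]
contact_force: [-0.5, -0.2, -2.8]
opening: 0.431
```

Run:
```python
from h import *
rel(*pan(-.045,.036),.13,5.4)
```

```text
t 34.15 pos [0.4159 0.2414 0.1409] yaw 5.4 F [-0.5 -0.2 -2.8] op 0.431 | shift [-0.8949  0.0907  0.9701] mm 159.0 turn [-0.      0.      0.0001]
```

{"op": "send_rows", "data": {
  "plan": [
    [[-0.224,0,0.2425],[0,0,0]],
    [[-0.224,0,0.2425],[0,0,0]],
    [[-0.224,0,0.2425],[0,0,0]],
    [[-0.223,0,0.2425],[0,0,0]],
    [[0,0,0],[0,0,0]],
    [[0,0.15,0],[0,0,0]],
    [[0,0.15,0],[0,0,0]],
    [[0,0.13,0],[0,0,0]],
    [[0,0,0],[0,0,0]],
    [[0,0,0],[0,0,0]]
  ]
}}

```text
time: 35.15
eef_pos: [0.5336, 0.136, 0.0888]
tcp_rot: [-0.034, 0.706, -0.706, 0.032]
contact_force: [0.1, 0.4, -2.2]
opening: 0.426
```

{"op": "send_rows", "data": {
  "plan": [
    [[0,0.02,0],[0,0,0]],
    [[0,0.02,0],[0,0,0]],
    [[0,0.015,0],[0,0,0]],
    [[0,0,0],[0,0,0]],
    [[0,0,0],[0,0,0]],
    [[0,0,0],[0,0,0]]
  ]
}}

```text
time: 35.75
eef_pos: [0.5348, 0.1358, 0.0842]
tcp_rot: [-0.033, 0.706, -0.706, 0.033]
contact_force: [-4.1, -0.7, 5.9]
opening: 0.427
```

{"op": "send_rows", "data": {
  "plan": [
    [[0,0,0],[0,0,0]],
    [[0,0,0],[0,0,0]],
    [[0,0,0],[0,0,0]],
    [[0,-0.1,0],[0,0,0]],
    [[0,-0.3,0],[0,0,0]],
    [[0,-0.3,0],[0,0,0]],
    [[0,-0.3,0],[0,0,0]],
    [[0,0,0],[0,0,0]],
    [[0,0,0],[0,0,0]]
  ],
  "gripper": 0.42
}}

```text
time: 36.65
eef_pos: [0.5353, 0.1358, 0.2051]
tcp_rot: [-0.032, 0.706, -0.706, 0.035]
contact_force: [0.2, 0.6, -1.1]
opening: 0.586
```

Run:
```python
from h import *
rel(.463,-.062,.2,5.4)
```

```text
t 36.65 pos [0.5353 0.1358 0.2051] yaw 5.39 F [ 0.2  0.6 -1.1] op 0.586 | shift [0.7548 0.0397 1.5842] mm 211.0 turn [-0.     -0.     -0.0006]
```

{"op": "send_rows", "data": {
  "plan": [
    [[0.126,0,0.264],[0,0,0]],
    [[0.126,0,0.264],[0,0,0]],
    [[0.126,0,0.264],[0,0,0]],
    [[0.126,0,0.264],[0,0,0]],
    [[0.126,0,0.264],[0,0,0]],
    [[0.126,0,0.264],[0,0,0]],
    [[0,0,0],[0,0,0]],
    [[0,0,0],[0,0,0]],
    [[0,0,0],[0,0,0]]
  ],
  "gripper": 0.35
}}

```text
time: 37.55
eef_pos: [0.4618, -0.0613, 0.2022]
tcp_rot: [-0.034, 0.707, -0.706, 0.033]
contact_force: [0.8, 0.4, 1.0]
opening: 0.651
```

Run:
```python
from h import *
rel(.463,-.062,.04,5.4)
c=snap('wrist','w10.png');s=snap('side','s10.png')
cv2.imwrite('pics/w10b.png',np.vstack([cv2.resize(c['img'][0:330],None,fx=1.42,fy=1.42)]))
```

```text
t 37.55 pos [ 0.4618 -0.0613  0.2022] yaw 5.42 F [0.8 0.4 1. ] op 0.651 | shift [-0.0118  1.352   0.0079] mm 162.0 turn [0.0002 0.     0.0002]
```

View pics/w10b.png

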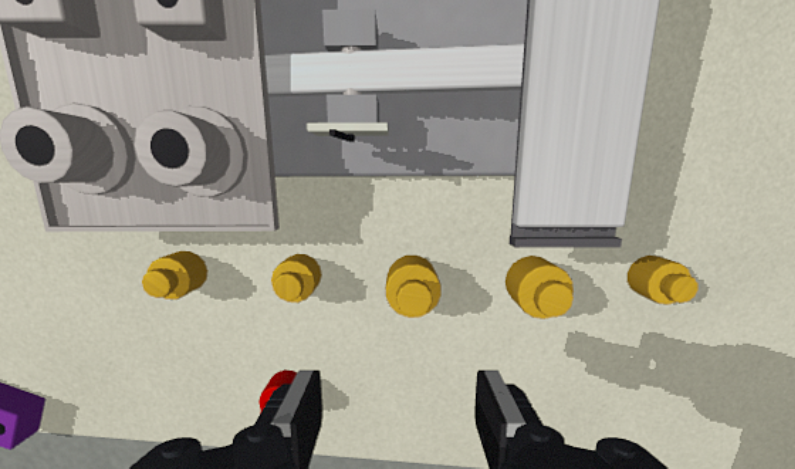

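The knob tops, left to right in scaled pixels, are small (156,283), small (293,287), large (414,298), large (553,298) and small (682,289). The red weight at (285,390) is the look-alike. The left pan holds all four parts.

Run:
```python
from h import *
for n,u,v,z in(('w5',156,283,.048),('w4',293,287,.048),('w3',414,298,.06),('w2',553,298,.06),('w1',682,289,.048)):print(n,px('w10.png',u/1.42,v/1.42,z).round(4))
for u,v in((517,222),(626,227)):
    q=px('w10.png',u/1.42,v/1.42,.093);d=q[:2]-RS;print('plat front',q.round(4),d@AX,d@N)
q=px('w10.png',414/1.42,298/1.42,.06);rel(q[0],q[1],.031,5.4)
```

```text
w5 [0.4511 0.1044 0.048 ]
w4 [0.4571 0.0108 0.048 ]
w3 [ 0.4604 -0.0719  0.06  ]
w2 [ 0.469  -0.1636  0.06  ]
w1 [ 0.4807 -0.2553  0.048 ]
plat front [ 0.5183 -0.1219  0.093 ] -0.08567742048886397 0.030338694077074367
plat front [ 0.5213 -0.1824  0.093 ] -0.08843796380813251 -0.03025271130771431
t 37.65 pos [ 0.4621 -0.0611  0.2026] yaw 5.48 F [-0.3 -0.3  1. ] op 0.655 | shift [0.0213 1.4303 0.0895] mm 172.0 turn [0.0001 0.0002 0.0001]
```

{"op": "send_rows", "data": {
  "plan": [
    [[0.021,0.2,0.0895],[0,0,0]],
    [[0,0.3,0],[0,0,0]],
    [[0,0.3,0],[0,0,0]],
    [[0,0.3,0],[0,0,0]],
    [[0,0.2,0],[0,0,0]],
    [[0,0.13,0],[0,0,0]],
    [[0,0,0],[0,0,0]],
    [[0,0,0],[0,0,0]]
  ]
}}

```text
time: 38.45
eef_pos: [0.4609, -0.0724, 0.0317]
tcp_rot: [-0.034, 0.706, -0.706, 0.034]
contact_force: [-0.6, -0.1, 0.4]
opening: 0.653
```

{"op": "send_rows", "data": {
  "plan": [
    [[0,0,0],[0,0,0]],
    [[0,0,0],[0,0,0]],
    [[0,0,0],[0,0,0]],
    [[0,0,0],[0,0,0]],
    [[0,0,0],[0,0,0]],
    [[0,0,0],[0,0,0]]
  ],
  "gripper": 1
}}

```text
time: 39.05
eef_pos: [0.4619, -0.0729, 0.0332]
tcp_rot: [0.032, -0.706, 0.706, -0.034]
contact_force: [-0.9, 4.2, 6.8]
opening: 0.45
```

{"op": "send_rows", "data": {
  "plan": [
    [[0,-0.1,0],[0,0,0]],
    [[0,-0.3,0],[0,0,0]],
    [[0,-0.3,0],[0,0,0]],
    [[0,-0.3,0],[0,0,0]],
    [[0,0,0],[0,0,0]],
    [[0,0,0],[0,0,0]]
  ]
}}

```text
time: 39.65
eef_pos: [0.46, -0.073, 0.1513]
tcp_rot: [0.033, -0.706, 0.707, -0.033]
contact_force: [-0.7, -0.3, -5.6]
opening: 0.452
```

Run:
```python
from h import *
rel(*plat(-.062,0),.1285,5.4)
```

```text
t 39.65 pos [ 0.46   -0.073   0.1513] yaw 5.39 F [-0.7 -0.3 -5.6] op 0.452 | shift [-0.643   0.1904  0.7035] mm 117.0 turn [-0.0001 -0.     -0.    ]
```

{"op": "send_rows", "data": {
  "plan": [
    [[-0.2143,0,0.2345],[0,0,0]],
    [[-0.2143,0,0.2345],[0,0,0]],
    [[-0.2143,0,0.2345],[0,0,0]],
    [[0,0,0],[0,0,0]],
    [[0,0.1,0],[0,0,0]],
    [[0,0.08,0],[0,0,0]],
    [[0,0,0],[0,0,0]],
    [[0,0,0],[0,0,0]]
  ]
}}

```text
time: 40.45
eef_pos: [0.5443, -0.1488, 0.1288]
tcp_rot: [-0.034, 0.707, -0.706, 0.033]
contact_force: [-0.6, -0.0, -5.3]
opening: 0.444
```

{"op": "send_rows", "data": {
  "plan": [
    [[0,0.02,0],[0,0,0]],
    [[0,0.015,0],[0,0,0]],
    [[0,0,0],[0,0,0]],
    [[0,0,0],[0,0,0]],
    [[0,0,0],[0,0,0]]
  ]
}}

```text
time: 40.95
eef_pos: [0.5454, -0.1495, 0.1264]
tcp_rot: [-0.033, 0.706, -0.706, 0.033]
contact_force: [-3.0, 2.5, 1.1]
opening: 0.447
```

{"op": "send_rows", "data": {
  "plan": [
    [[0,0,0],[0,0,0]],
    [[0,0,0],[0,0,0]],
    [[0,0,0],[0,0,0]],
    [[0,-0.1,0],[0,0,0]],
    [[0,-0.3,0],[0,0,0]],
    [[0,-0.3,0],[0,0,0]],
    [[0,0,0],[0,0,0]],
    [[0,0,0],[0,0,0]]
  ],
  "gripper": 0.38
}}

```text
time: 41.75
eef_pos: [0.5462, -0.1502, 0.212]
tcp_rot: [0.032, -0.706, 0.707, -0.035]
contact_force: [-0.3, -0.1, -0.4]
opening: 0.619
```

Run:
```python
from h import *
rel(.469,-.1636,.031,5.4)
```

```text
t 41.75 pos [ 0.5462 -0.1502  0.212 ] yaw 5.39 F [-0.3 -0.1 -0.4] op 0.619 | shift [0.6559 1.5058 0.0474] mm 197.0 turn [-0.0003 -0.     -0.0006]
```

{"op": "send_rows", "data": {
  "plan": [
    [[0.328,0,0.024],[0,0,0]],
    [[0.328,0,0.024],[0,0,0]],
    [[0,0,0],[0,0.0235,0]],
    [[0,0,0],[0,0.0235,0]],
    [[0,0,0],[0,0.0235,0]],
    [[0,0.3,0],[0,0,0]],
    [[0,0.3,0],[0,0,0]],
    [[0,0,0],[0,0,0]],
    [[0,0,0],[0,0,0]]
  ]
}}

```text
time: 42.65
eef_pos: [0.4666, -0.1624, 0.1367]
tcp_rot: [0.122, 0.697, -0.696, -0.124]
contact_force: [0.4, -0.1, 0.9]
opening: 0.619
```

Run:
```python
from h import *
rel(.469,-.1636,.038,-20)
c=snap('wrist','w11.png');print(uv('w11.png',(.469,-.1636,.06)))
cv2.imwrite('pics/w11b.png',cv2.resize(c['img'],(700,525)))
```

```text
t 42.65 pos [ 0.4666 -0.1624  0.1367] yaw -19.99 F [ 0.4 -0.1  0.9] op 0.619 | shift [-0.0247  0.8226  0.0029] mm 99.0 turn [0.0001 0.     0.0005]
(np.float64(281.00358868738664), np.float64(227.6853295075936))
```

View pics/w11b.png

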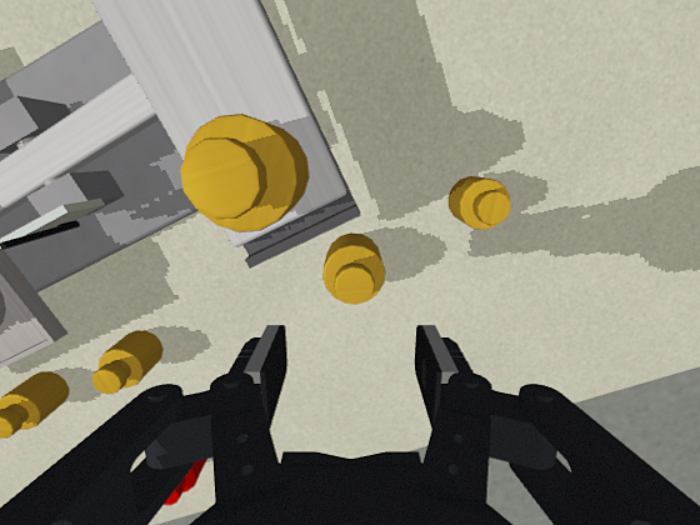

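The target large weight's knob is at (354,281), within 2–3 px of the prediction. The first large weight stands upright on the platter at (220,175).

{"op": "send_rows", "data": {
  "plan": [
    [[-0.02,0.2,0],[0,0,0]],
    [[0,0.2,0],[0,0,0]],
    [[0,0.2,0],[0,0,0]],
    [[0,0.2,0],[0,0,0]],
    [[0,0.02,0],[0,0,0]],
    [[0,0,0],[0,0,0]],
    [[0,0,0],[0,0,0]]
  ]
}}

```text
time: 43.4
eef_pos: [0.4714, -0.1646, 0.0415]
tcp_rot: [-0.124, -0.696, 0.697, 0.121]
contact_force: [0.6, -0.6, 0.7]
opening: 0.621
```

{"op": "send_rows", "data": {
  "plan": [
    [[0,0,0],[0,0,0]],
    [[0,0,0],[0,0,0]],
    [[0,0,0],[0,0,0]],
    [[0,0,0],[0,0,0]],
    [[0,0,0],[0,0,0]],
    [[0,0,0],[0,0,0]]
  ],
  "gripper": 1
}}

```text
time: 44.0
eef_pos: [0.4712, -0.165, 0.0419]
tcp_rot: [-0.124, -0.696, 0.697, 0.121]
contact_force: [-2.0, -0.1, 6.1]
opening: 0.442
```

{"op": "send_rows", "data": {
  "plan": [
    [[0,-0.1,0],[0,0,0]],
    [[0,-0.3,0],[0,0,0]],
    [[0,-0.35,0],[0,0,0]],
    [[0,-0.4,0],[0,0,0]],
    [[0,-0.35,0],[0,0,0]],
    [[0,0,0],[0,0.0235,0]],
    [[0,0,0],[0,0.0235,0]],
    [[0,0,0],[0,0,0]],
    [[0,0,0],[0,0,0]]
  ]
}}

```text
time: 44.9
eef_pos: [0.469, -0.1632, 0.2187]
tcp_rot: [0.222, 0.671, -0.671, -0.223]
contact_force: [-0.1, 1.2, -4.6]
opening: 0.439
```

Run:
```python
from h import *
rel(*plat(.066,0),.1315,5.4)
```

```text
t 44.9 pos [ 0.469  -0.1632  0.2187] yaw -36.72 F [-0.1  1.2 -4.6] op 0.439 | shift [-1.2318  0.725  -1.1821] mm 223.0 turn [ 1.00e-04 -1.17e-01  2.00e-04]
```

{"op": "send_rows", "data": {
  "plan": [
    [[-0.2464,0,-0.2364],[0,0,0]],
    [[-0.2464,0,-0.2364],[0,0,0]],
    [[-0.2464,0,-0.2364],[0,0,0]],
    [[-0.2464,0,-0.2364],[0,0,0]],
    [[-0.2464,0,-0.2364],[0,0,0]],
    [[0,0,0],[0,-0.0234,0]],
    [[0,0,0],[0,-0.0234,0]],
    [[0,0,0],[0,-0.0234,0]],
    [[0,0,0],[0,-0.0234,0]],
    [[0,0,0],[0,-0.0234,0]],
    [[0,0,0],[0,0,0]],
    [[0,0,0],[0,0,0]]
  ]
}}

```text
time: 46.1
eef_pos: [0.6728, -0.1389, 0.2184]
tcp_rot: [-0.032, 0.707, -0.706, 0.031]
contact_force: [0.1, 0.0, -5.6]
opening: 0.436
```

Run:
```python
from h import *
rel(*plat(.066,0),.1349,5.4)
```

```text
t 46.1 pos [ 0.6728 -0.1389  0.2184] yaw 5.11 F [ 0.1  0.  -5.6] op 0.436 | shift [ 0.003   0.6958 -0.0094] mm 84.0 turn [ 0.0001 -0.0008  0.0002]
```

{"op": "send_rows", "data": {
  "plan": [
    [[0,0.25,-0.009],[0,-0.0008,0]],
    [[0,0.25,0],[0,0,0]],
    [[0,0.15,0],[0,0,0]],
    [[0,0.02,0],[0,0,0]],
    [[0,0,0],[0,0,0]],
    [[0,0,0],[0,0,0]]
  ]
}}

```text
time: 46.7
eef_pos: [0.6741, -0.1384, 0.1409]
tcp_rot: [0.033, -0.706, 0.707, -0.035]
contact_force: [-0.4, -0.7, -5.5]
opening: 0.438
```

{"op": "send_rows", "data": {
  "plan": [
    [[0,0.02,0],[0,0,0]],
    [[0,0.02,0],[0,0,0]],
    [[0,0,0],[0,0,0]],
    [[0,0,0],[0,0,0]],
    [[0,0,0],[0,0,0]]
  ]
}}

```text
time: 47.2
eef_pos: [0.6735, -0.1382, 0.1351]
tcp_rot: [0.033, -0.706, 0.707, -0.034]
contact_force: [-0.0, 0.6, -1.9]
opening: 0.437
```

{"op": "send_rows", "data": {
  "plan": [
    [[0,0.02,0],[0,0,0]],
    [[0,0,0],[0,0,0]],
    [[0,0,0],[0,0,0]]
  ]
}}

```text
time: 47.5
eef_pos: [0.6736, -0.1385, 0.1327]
tcp_rot: [0.033, -0.706, 0.707, -0.034]
contact_force: [-1.0, -1.1, 1.4]
opening: 0.439
```

{"op": "send_rows", "data": {
  "plan": [
    [[0,0,0],[0,0,0]],
    [[0,0,0],[0,0,0]],
    [[0,0,0],[0,0,0]],
    [[0,-0.1,0],[0,0,0]],
    [[0,-0.3,0],[0,0,0]],
    [[0,-0.3,0],[0,0,0]],
    [[0,0,0],[0,0,0]],
    [[0,0,0],[0,0,0]]
  ],
  "gripper": 0.38
}}

```text
time: 48.3
eef_pos: [0.6739, -0.1383, 0.2185]
tcp_rot: [0.033, -0.706, 0.707, -0.035]
contact_force: [-0.8, -0.9, -0.5]
opening: 0.621
```

Run:
```python
from h import *
rel(.4571,.0108,.15,5.4)
```

```text
t 48.3 pos [ 0.6739 -0.1383  0.2185] yaw 5.51 F [-0.8 -0.9 -0.5] op 0.621 | shift [ 1.6815  0.5617 -1.4107] mm 272.0 turn [-0.0003  0.0003 -0.0006]
```

{"op": "send_rows", "data": {
  "plan": [
    [[0.2803,0,-0.2351],[0,0,0]],
    [[0.2803,0,-0.2351],[0,0,0]],
    [[0.2803,0,-0.2351],[0,0,0]],
    [[0.2803,0,-0.2351],[0,0,0]],
    [[0.2803,0,-0.2351],[0,0,0]],
    [[0.2803,0,-0.2351],[0,0,0]],
    [[0,0.3,0],[0,0,0]],
    [[0,0.26,0],[0,0,0]],
    [[0,0,0],[0,0,0]],
    [[0,0,0],[0,0,0]]
  ],
  "gripper": 0.4
}}

```text
time: 49.3
eef_pos: [0.4552, 0.0113, 0.1478]
tcp_rot: [-0.035, 0.707, -0.706, 0.033]
contact_force: [1.0, -0.0, 0.4]
opening: 0.598
```

```bash
cat >> h.py <<'E'
def knob(f,p,w=45):
    c=snap('wrist',f);q=np.array(uv(f,p));x0,y0=(q-w).astype(int).clip(0)
    h=cv2.cvtColor(c['img'],cv2.COLOR_BGR2HSV)[y0:y0+2*w,x0:x0+2*w]
    m=((h[...,0]>15)&(h[...,0]<32)&(h[...,1]>150)).astype(np.uint8)
    b=(m&(h[...,2]>np.percentile(h[...,2][m>0],75)-12)).astype(np.uint8)
    n,l,st,ce=cv2.connectedComponentsWithStats(b)
    print('pred',q.round(1))
    for i in range(1,n):
        if st[i,4]>40:u=ce[i]+[x0,y0];print(st[i],u.round(1),px(f,*u,p[2]).round(4))
E
python3 - <<'E'
from h import *
rel(.4571,.0108,.027,5.4)
knob('w12.png',(.4571,.0108,.048))
E
```

```text
t 49.3 pos [0.4552 0.0113 0.1478] yaw 5.5 F [ 1.  -0.   0.4] op 0.598 | shift [-0.0184  1.0066  0.0064] mm 121.0 turn [0.0001 0.0003 0.0005]
pred [281.3 219.1]
[ 22  23  36  34 709] [273.8 212.9] [0.4617 0.0172 0.048 ]
```

Run:
```python
import cv2
i=cv2.imread('pics/w12.png');cv2.imwrite('pics/c12.png',cv2.resize(i[150:290,200:360],None,fx=4,fy=4,interpolation=2))
```

```text
(no output)
```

View pics/c12.png

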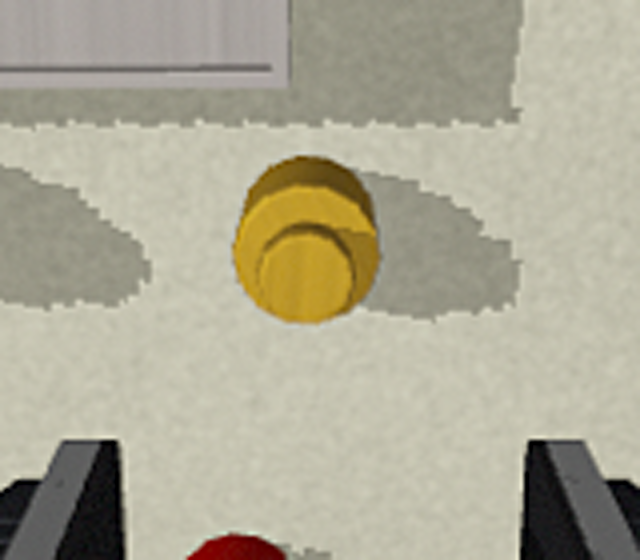

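The knob centre is at crop (307,275), about 3.5 mm left of the prediction, so I correct for that. The red look-alike is outside the jaws.

{"op": "send_rows", "data": {
  "plan": [
    [[-0.01,0.25,-0.023],[0,0,0]],
    [[0,0.25,0],[0,0,0]],
    [[0,0.25,0],[0,0,0]],
    [[0,0.25,0],[0,0,0]],
    [[0,0,0],[0,0,0]],
    [[0,0,0],[0,0,0]]
  ]
}}

```text
time: 49.95
eef_pos: [0.458, 0.0136, 0.0297]
tcp_rot: [0.033, -0.706, 0.706, -0.034]
contact_force: [0.3, 0.3, -0.5]
opening: 0.6
```

{"op": "send_rows", "data": {
  "plan": [
    [[0,0,0],[0,0,0]],
    [[0,0,0],[0,0,0]],
    [[0,0,0],[0,0,0]],
    [[0,0,0],[0,0,0]],
    [[0,0,0],[0,0,0]],
    [[0,0,0],[0,0,0]]
  ],
  "gripper": 1
}}

```text
time: 50.55
eef_pos: [0.4592, 0.0137, 0.0313]
tcp_rot: [0.032, -0.706, 0.707, -0.036]
contact_force: [0.0, 0.4, 6.2]
opening: 0.349
```

{"op": "send_rows", "data": {
  "plan": [
    [[0,-0.1,0],[0,0,0]],
    [[0,-0.3,0],[0,0,0]],
    [[0,-0.35,0],[0,0,0]],
    [[0,-0.4,0],[0,0,0]],
    [[0,-0.35,0],[0,0,0]],
    [[0,0,0],[0,0,0]],
    [[0,0,0],[0,0,0]]
  ]
}}

```text
time: 51.25
eef_pos: [0.4569, 0.014, 0.2099]
tcp_rot: [0.033, -0.706, 0.707, -0.035]
contact_force: [0.2, 0.0, -3.9]
opening: 0.348
```

Run:
```python
from h import *
rel(*plat(-.019,0),.119,5.4)
```

```text
t 51.25 pos [0.4569 0.014  0.2099] yaw 5.51 F [ 0.2  0.  -3.9] op 0.348 | shift [-0.9545  0.761   1.429 ] mm 226.0 turn [-0.0001  0.0003 -0.0004]
```

{"op": "send_rows", "data": {
  "plan": [
    [[-0.191,0,0.286],[0,0,0]],
    [[-0.191,0,0.286],[0,0,0]],
    [[-0.191,0,0.286],[0,0,0]],
    [[-0.191,0,0.286],[0,0,0]],
    [[-0.191,0,0.285],[0,0,0]],
    [[0,0,0],[0,0,0]],
    [[0,0.25,0],[0,0,0]],
    [[0,0.25,0],[0,0,0]],
    [[0,0.15,0],[0,0,0]],
    [[0,0,0],[0,0,0]],
    [[0,0,0],[0,0,0]]
  ]
}}

```text
time: 52.35
eef_pos: [0.5861, -0.1449, 0.129]
tcp_rot: [-0.035, 0.707, -0.706, 0.033]
contact_force: [0.2, 0.2, -2.2]
opening: 0.352
```

{"op": "send_rows", "data": {
  "plan": [
    [[0,0.03,0],[0,0,0]],
    [[0,0.03,0],[0,0,0]],
    [[0,0.03,0],[0,0,0]],
    [[0,0,0],[0,0,0]],
    [[0,0,0],[0,0,0]],
    [[0,0,0],[0,0,0]],
    [[0,0,0],[0,0,0]],
    [[0,0,0],[0,0,0]]
  ]
}}

```text
time: 53.15
eef_pos: [0.5874, -0.1457, 0.1199]
tcp_rot: [0.034, -0.706, 0.706, -0.034]
contact_force: [-0.8, 0.4, -1.2]
opening: 0.351
```

{"op": "send_rows", "data": {
  "plan": [
    [[0,0.02,0],[0,0,0]],
    [[0,0.01,0],[0,0,0]],
    [[0,0,0],[0,0,0]],
    [[0,0,0],[0,0,0]],
    [[0,0,0],[0,0,0]],
    [[0,0,0],[0,0,0]]
  ]
}}

```text
time: 53.75
eef_pos: [0.5874, -0.1459, 0.1163]
tcp_rot: [0.034, -0.706, 0.706, -0.034]
contact_force: [-1.9, -2.0, 0.7]
opening: 0.352
```

{"op": "send_rows", "data": {
  "plan": [
    [[0,0,0],[0,0,0]],
    [[0,0,0],[0,0,0]],
    [[0,0,0],[0,0,0]],
    [[0,0,0],[0,0,0]],
    [[0,-0.1,0],[0,0,0]],
    [[0,-0.3,0],[0,0,0]],
    [[0,-0.4,0],[0,0,0]],
    [[0,0,0],[0,0,0]],
    [[0,0,0],[0,0,0]]
  ],
  "gripper": 0.5
}}

```text
time: 54.65
eef_pos: [0.5885, -0.1462, 0.2154]
tcp_rot: [0.032, -0.705, 0.707, -0.036]
contact_force: [-1.0, 0.2, 0.1]
opening: 0.5
```

Run:
```python
from h import *
rel(.4511,.1044,.15,5.4)
```

```text
t 54.65 pos [ 0.5885 -0.1462  0.2154] yaw 5.5 F [-1.   0.2  0.1] op 0.5 | shift [ 0.9425  0.5345 -2.1895] mm 293.0 turn [-0.0004  0.0003 -0.0008]
```

{"op": "send_rows", "data": {
  "plan": [
    [[0.1346,0,-0.3128],[0,0,0]],
    [[0.1346,0,-0.3128],[0,0,0]],
    [[0.1346,0,-0.3128],[0,0,0]],
    [[0.1346,0,-0.3128],[0,0,0]],
    [[0.1346,0,-0.3128],[0,0,0]],
    [[0.1346,0,-0.3128],[0,0,0]],
    [[0.1346,0,-0.3128],[0,0,0]],
    [[0,0.27,0],[0,0,0]],
    [[0,0.26,0],[0,0,0]],
    [[0,0,0],[0,0,0]],
    [[0,0,0],[0,0,0]],
    [[0,0,0],[0,0,0]]
  ],
  "gripper": 0.4
}}

```text
time: 55.85
eef_pos: [0.4506, 0.1048, 0.1499]
tcp_rot: [0.033, -0.706, 0.706, -0.034]
contact_force: [-0.2, -1.0, -0.1]
opening: 0.598
```

Run:
```python
from h import *
rel(.4511,.1044,.027,5.4)
c=snap('wrist','w13.png');print(uv('w13.png',(.4511,.1044,.048)))
i=c['img'];cv2.imwrite('pics/c13.png',cv2.resize(i[130:300,180:380],None,fx=3,fy=3,interpolation=2))
```

```text
t 55.85 pos [0.4506 0.1048 0.1499] yaw 5.47 F [-0.2 -1.  -0.1] op 0.598 | shift [-0.0017  1.024   0.0034] mm 123.0 turn [-0.      0.0002 -0.0003]
(np.float64(280.85415323572886), np.float64(220.60598622533098))
```

View pics/c13.png

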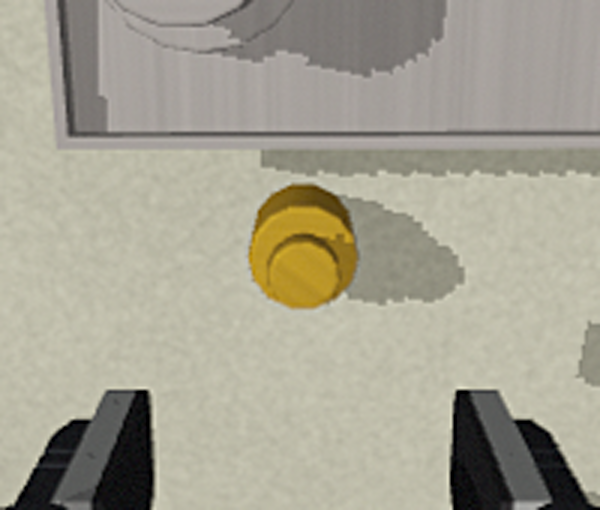

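The knob is at (281,220), exactly as predicted.

{"op": "send_rows", "data": {
  "plan": [
    [[0,0.25,0],[0,0,0]],
    [[0,0.25,0],[0,0,0]],
    [[0,0.25,0],[0,0,0]],
    [[0,0.25,0],[0,0,0]],
    [[0,0,0],[0,0,0]],
    [[0,0,0],[0,0,0]]
  ]
}}

```text
time: 56.5
eef_pos: [0.4506, 0.1048, 0.0296]
tcp_rot: [0.033, -0.706, 0.706, -0.034]
contact_force: [-0.1, 0.2, 0.5]
opening: 0.598
```

{"op": "send_rows", "data": {
  "plan": [
    [[0,0,0],[0,0,0]],
    [[0,0,0],[0,0,0]],
    [[0,0,0],[0,0,0]],
    [[0,0,0],[0,0,0]],
    [[0,0,0],[0,0,0]],
    [[0,0,0],[0,0,0]]
  ],
  "gripper": 1
}}

```text
time: 57.1
eef_pos: [0.4519, 0.1049, 0.0312]
tcp_rot: [0.032, -0.706, 0.707, -0.036]
contact_force: [-1.1, -1.6, 7.7]
opening: 0.351
```

{"op": "send_rows", "data": {
  "plan": [
    [[0,-0.1,0],[0,0,0]],
    [[0,-0.3,0],[0,0,0]],
    [[0,-0.35,0],[0,0,0]],
    [[0,-0.4,0],[0,0,0]],
    [[0,-0.35,0],[0,0,0]],
    [[0,0,0],[0,0,0]],
    [[0,0,0],[0,0,0]]
  ]
}}

```text
time: 57.8
eef_pos: [0.4497, 0.1051, 0.2098]
tcp_rot: [-0.033, 0.706, -0.706, 0.035]
contact_force: [-0.3, 0.3, -3.5]
opening: 0.348
```

Run:
```python
from h import *
rel(*plat(.0225,0),.119,5.4)
```

```text
t 57.8 pos [0.4497 0.1051 0.2098] yaw 5.51 F [-0.3  0.3 -3.5] op 0.348 | shift [-1.2871  0.7606  2.1921] mm 318.0 turn [-0.      0.0003 -0.0004]
```

{"op": "send_rows", "data": {
  "plan": [
    [[-0.161,0,0.274],[0,0,0]],
    [[-0.161,0,0.274],[0,0,0]],
    [[-0.161,0,0.274],[0,0,0]],
    [[-0.161,0,0.274],[0,0,0]],
    [[-0.161,0,0.274],[0,0,0]],
    [[-0.161,0,0.274],[0,0,0]],
    [[-0.161,0,0.274],[0,0,0]],
    [[-0.161,0,0.274],[0,0,0]],
    [[0,0,0],[0,0,0]],
    [[0,0.25,0],[0,0,0]],
    [[0,0.25,0],[0,0,0]],
    [[0,0.15,0],[0,0,0]]
  ]
}}

```text
time: 59.0
eef_pos: [0.6251, -0.1403, 0.1245]
tcp_rot: [-0.037, 0.708, -0.705, 0.031]
contact_force: [-1.2, -0.4, -3.9]
opening: 0.348
```

{"op": "send_rows", "data": {
  "plan": [
    [[0,0.05,0],[0,0,0]],
    [[0,0.04,0],[0,0,0]],
    [[0,0.03,0],[0,0,0]],
    [[0,0.03,0],[0,0,0]],
    [[0,0.03,0],[0,0,0]],
    [[0,0,0],[0,0,0]],
    [[0,0,0],[0,0,0]],
    [[0,0,0],[0,0,0]],
    [[0,0,0],[0,0,0]]
  ]
}}

```text
time: 59.9
eef_pos: [0.6289, -0.1421, 0.1094]
tcp_rot: [0.034, -0.706, 0.706, -0.034]
contact_force: [-1.9, 0.6, -0.8]
opening: 0.346
```

{"op": "send_rows", "data": {
  "plan": [
    [[0,0.015,0],[0,0,0]],
    [[0,0,0],[0,0,0]],
    [[0,0,0],[0,0,0]],
    [[0,0,0],[0,0,0]],
    [[0,0,0],[0,0,0]]
  ]
}}

```text
time: 60.4
eef_pos: [0.6289, -0.1421, 0.1073]
tcp_rot: [0.034, -0.706, 0.706, -0.034]
contact_force: [-0.7, 0.1, 0.1]
opening: 0.349
```

{"op": "send_rows", "data": {
  "plan": [
    [[0,0,0],[0,0,0]],
    [[0,0,0],[0,0,0]],
    [[0,0,0],[0,0,0]],
    [[0,0,0],[0,0,0]],
    [[0,-0.1,0],[0,0,0]],
    [[0,-0.3,0],[0,0,0]],
    [[0,-0.4,0],[0,0,0]],
    [[0,-0.3,0],[0,0,0]],
    [[0,-0.2,0],[0,0,0]],
    [[0,0,0],[0,0,0]]
  ],
  "gripper": 0.5
}}

```text
time: 61.4
eef_pos: [0.631, -0.1429, 0.2703]
tcp_rot: [0.03, -0.705, 0.708, -0.038]
contact_force: [0.1, -0.0, -0.6]
opening: 0.499
```

{"op": "send_rows", "data": {
  "plan": [
    [[0.2,0,-0.3],[0,0,0]],
    [[0.2,0,-0.3],[0,0,0]],
    [[0.2,0,-0.3],[0,0,0]],
    [[0.2,0,0],[0,0,0]],
    [[0,0,0],[0,0,0]],
    [[0,0,0],[0,0,0]],
    [[0,0,0],[0,0,0]],
    [[0,0,0],[0,0,0]],
    [[0,0,0],[0,0,0]],
    [[0,0,0],[0,0,0]]
  ]
}}

```text
time: 62.4
eef_pos: [0.5231, -0.044, 0.2629]
tcp_rot: [-0.034, 0.706, -0.706, 0.034]
contact_force: [-1.0, 0.1, 0.6]
opening: 0.5
```

Run:
```python
from h import *
rel(.5,0,.2,5.4)
c=snap('wrist','w14.png');snap('side','s14.png');snap('scene','sc14.png')
cv2.imwrite('pics/w14b.png',cv2.resize(c['img'],(800,600),interpolation=2))
```

```text
t 62.4 pos [ 0.5231 -0.044   0.2629] yaw 5.48 F [-1.   0.1  0.6] op 0.5 | shift [ 0.1568  0.5246 -0.3835] mm 80.0 turn [0.     0.0002 0.0001]
```

View pics/w14b.png

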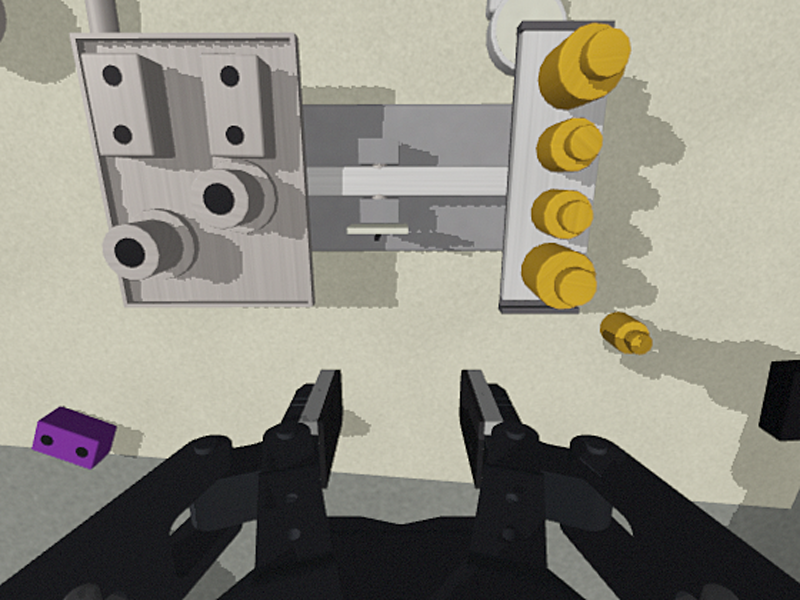

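Run:
```python
from h import *
p=px('w14.png',378*.7,236*.7,.09);print(p)
rel(p[0]-.012,p[1],.19,5.4)
```

```text
[ 0.55711099 -0.02495205  0.09      ]
t 62.55 pos [ 0.5229 -0.0438  0.2631] yaw 5.49 F [0.3 0.5 0.2] op 0.5 | shift [-0.1991  0.609  -0.1389] mm 79.0 turn [0.     0.0003 0.    ]
```

{"op": "send_rows", "data": {
  "plan": [
    [[-0.1,0.2,-0.07],[0,0,0]],
    [[-0.1,0.2,-0.07],[0,0,0]],
    [[0,0.2,0],[0,0,0]],
    [[0,0,0],[0,0,0]],
    [[0,0,0],[0,0,0]],
    [[0,0,0],[0,0,0]],
    [[0,0,0],[0,0,0]],
    [[0,0,0],[0,0,0]],
    [[0,0,0],[0,0,0]],
    [[0,0,0],[0,0,0]]
  ]
}}

```text
time: 63.55
eef_pos: [0.5452, -0.0248, 0.1915]
tcp_rot: [0.034, -0.706, 0.706, -0.034]
contact_force: [-0.5, 0.5, -0.0]
opening: 0.503
```

Run:
```python
from h import *
c=snap('wrist','w15.png')
s=cv2.imread('pics/side0.png')*0+snap('side')['img'];sc=snap('scene')['img']
u,v=map(int,uv('w15.png',(.557,-.025,.09)));print(u,v)
z=lambda i,y,x,h,w,H,W:cv2.resize(i[y:y+h,x:x+w],(W,H),interpolation=2)
a=z(c['img'],v-35,u-50,70,100,280,400);b=z(sc,155,195,70,100,280,400)
d=z(s,140,235,70,100,280,400);e=z(c['img'],0,280,196,280,280,400)
cv2.imwrite('pics/f.png',np.vstack([np.hstack([a,b]),np.hstack([d,e])]))
```

```text
281 207
```

View pics/f.png

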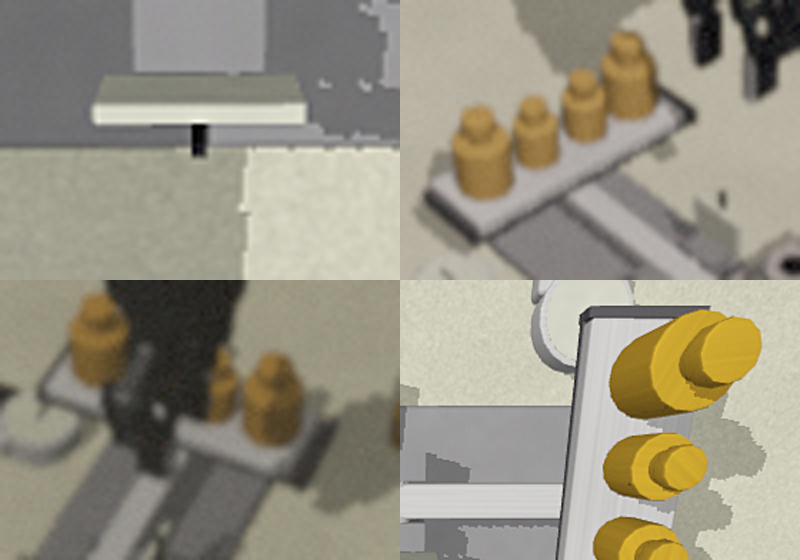

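```bash
python3 -c "
from plant import *
s=get_state();print(s['time'],s['contact_force']);print(sign_off())"
```

```text
63.7 [ 0.71192689  0.82828907 -0.1733594 ]
the job is handed in; nothing more can be done
None
```

The weighing is done and handed in at 63.7 s, and the beam is level with the pointer centred on the mark plate in the last close-up.

- **Platter:** it went on first. I pressed it at both ends until it stopped moving, at 13.7 N on the far end and 11.9 N on the near end. The far end went slightly over the 8–12 N asked. The fingertip heights at the two ends agreed to 0.6 mm, and the last pictures show it between the lips with no visible tilt. I did not measure directly that it sits flush.
- **Left pan:** both steel blocks and both bushings are in it. One bushing stood a little further back than where I set it, but it is inside the pan and upright.
- **Weights:** two 500 g and two 250 g weights stand upright on the platter. The spare 250 g weight was never touched and stands on the bench clear of the balance.
- **Left alone:** I did not reach for the purple and red look-alikes, the instruments, the cup or the case. At hand-in the arm was clear of everything, with only about 1 N of force noise.

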